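# Close the filter bay of the air sampler and hold its cover down

### The job

First push both white filter cartridges in the bay on top of the air sampler fully home. Then fit the loose metal bay cover: tuck its rear edge fully in under the front edge of the sampler's hinged drip cover without lifting that cover, and press the bay cover down flat on its seat against the two spring pins. Finish while still holding it pressed flat, so that a colleague can drive the screws; leave the other things on the bench where they are.

Things in the scene. Friction and masses are not known exactly. Their poses are not given: they have to be found in the camera images.
- sampler: Air sampler: white bench unit 258 x 170 mm, fixed to the bench, an open bay in its top. Origin: at bench level under the bay's centre. Bay axes (all 'in the bay' figures): x to the unit's rear, y to its left, z up, from point bay. Left and right of the seat are fixed cheeks 122 mm apart, 7 mm high, tops bevelled outwards, x -70 to +40 mm.
- bay (a point): Centre of the filter bay, at the height of the seat for the bay cover, 80 mm above the bench. The bay is a well at x -45 to +40 mm, 96 mm wide, 30 mm deep. Flat seat round it: side rails, front ledge (x -100 to -45 mm, no rim in front), rear ledge (x +40 to +64 mm) ending at an upright stop at x = +64 mm. Axes as the unit's.
- lap_edge (a point): Middle of the underside of the drip cover's straight front edge; at rest at x = +46 mm in the bay, 7.5 mm above the seat. Drip cover: sheet 3 mm thick, 170 mm wide, over the rear ledge, hinged 106 mm behind this point. In front of this point a lip flares up (about 7 mm forward, 6 mm up). Axes as the bay's.
- drip_cover (a joint): Hinge of the drip cover, rad: 0 = lying at rest, grows as its front edge is lifted (0.01 rad lifts the edge 1 mm). A weak spring holds it down (about 3 N at the edge lifts it). It counts as lifted from 0.045.
- cover_grip (a point): Centre of the black upright grip on the loose bay cover (lies flat on the bench): a bar 12 mm thick (x), 64 mm long (y), 30 mm high above the sheet. This point is 15 mm above the sheet's top, 19 mm above its underside. Axes: x to the rear edge (the one to tuck in, 92 mm away), y left, z up. Fitted, the axes match the bay's and this point is at x -28 to -35, y 0, z +19 mm in the bay.
- cover_tongue (a point): Middle of the rear edge of the bay cover, on its underside. Bay cover: aluminium sheet 124 mm long (x), 116 mm wide (y), 4 mm thick, about 0.2 kg; the grip is 30 mm in front of its centre. Fitted, this point lies at x = +57 to +64 mm, z = 0 in the bay. Axes as the bay cover's.
- filter_left_top (a point): Centre of the flat top of the left (+y) white filter cartridge, 28 mm in diameter, standing upright in the bay at x = -2 mm, y = +24 mm in the bay's axes. Fully home its top is 3 mm below the seat; pushed down it stays where it is left (about 6 N moves it).
- filter_right_top (a point): The same for the right (-y) cartridge, at x = -2 mm, y = -24 mm.
- filter_left (a joint): How far the left cartridge has been pushed down, m: 0 = 12 mm proud of home, 0.012 = fully home on its hard stop.
- filter_right (a joint): The same for the right cartridge.
- pin_left (a joint): Left spring pin, at x = -53 mm, y = +46 mm in the bay's axes, 8 mm in diameter: it stands 6 mm above the front ledge at 0; 0.006 m = pushed level with the seat. It pushes up with 1.5 N at 0 and 4.5 N at 0.006.
- pin_right (a joint): The same for the right spring pin, at y = -46 mm.
- tip_box: Bystander: white lidded box 92 x 122 x 50 mm; origin at the middle of its underside.
- long_box: Bystander: long flat white carton 75 x 190 x 26 mm; origin at the middle of its underside.
Not all that is in view belongs to the job. What is shaped like the part that bears cover_grip but red is not meant.

How it is judged (in metres and radians):
On the way, in this order (a step that is already met when the one before it is completed fails the run):
1. both filter cartridges are pushed home while the bay is still open (value of joint each of filter_left, filter_right above 0.0105 m and horizontal distance between cover_grip and bay above 0.12 m), for 0.2 s.
2. the rear edge of the bay cover is tucked in under the drip cover (x of cover_tongue in the frame of bay between 0.056 and 0.07 m and z of cover_tongue in the frame of bay between -0.003 and 0.004 m and value of joint drip_cover below 0.03 rad and y of cover_tongue in the frame of bay between -0.008 and 0.008 m), for 0.1 s.
At the end, for the whole second after the job is handed in: Fingers still on the bay cover: both pins in by 4.5 of 6 mm; cover flat (0.03 rad), straight (0.06 rad, 6 mm sideways), its rear edge past x = +57 mm in the bay (11 mm under the lap) and on the seat; drip cover down (under 0.02 rad); cartridges home (within 1.5 mm) (value of joint each of filter_left, filter_right above 0.0105 m and x of cover_tongue in the frame of bay above 0.057 m and y of cover_tongue in the frame of bay between -0.006 and 0.006 m and z of cover_tongue in the frame of bay between -0.003 and 0.002 m and angle between the x axis of cover_grip and the x axis of bay, either way round below 0.06 rad and angle between cover_grip's own z axis and vertical below 0.03 rad and value of joint each of pin_left, pin_right above 0.0045 m and value of joint drip_cover below 0.02 rad and contact force between the fingers and bay_cover above 2 N); the arm keeps its last pose, push and grip.
It fails at once if the drip cover is lifted (front edge up by about 5 mm) (value of joint drip_cover above 0.045 rad).
It fails at once if a bystander is pushed more than 30 mm from its place (distance of any of tip_box, long_box from where it was at the start of the episode above 0.03 m).
It also fails if it takes over 54 s, if anything falls off the work surface, if the arm or the gripper's body presses on something with over 40 N, if the wrist force passes 120 N, or if a joint passes its speed limit or range.

### The arm

A 6-joint arm with a two-finger parallel gripper is mounted at the origin on a cart in front of the work surface, level with it; the furniture and walls round the work are solid. World frame = base frame: x ahead of the robot, y to its left, z up, the work surface at z = 0. Lengths are in m, angles in degrees, forces in N, time in s.
With the tool pointing down it reaches from about 0.375 to 0.9 m from the base axis. Payload 3.1 kg.
Tool frame: the origin (TCP) lies between the finger pads; the fingertips stand 11 mm ahead of it and the grasp point (between the pads) lies 8 mm behind it; z points along the fingers, y is the direction in which the jaws open and shut (so a half turn about z gives the same grasp; the last joint's range is limited). The gripper opens to 87 mm and grips with 3 to 60 N. Pads are 19 mm wide; open, the fingers measure 117 mm over their backs; the gripper's body (75 mm by 190 mm) begins 51 mm behind the grasp point.
Start: joints at [-79.612, 30.224, 82.088, -0, 67.689, -10.227], TCP at [0.22, -0.585, 0.234] pointing down, gripper open.
Joint ranges: [-176.69, 176.69], [-43.24, 126.21], [12.49, 139.97], [-82, 262], [0, 151.66], [-163.58, 163.58]. Speed limits (degrees/s): [159.86, 159.86, 180, 180, 180, 180].

### API

Orientations are given as a 3x3 rotation matrix whose columns are the frame's x, y, z axes.
In Python, from rig import bot, vision gives the robot as it stands. The module is installed in compiled form; this text tells all that it offers.
- The arm moves only by the tool jog_arm, never from a script. Its argument "rows" is a list of rows, each an object with "dp": the shift along the tool's x, y, z in mm, a list of three; "turn": the turn, a rotation vector about the tool's x, y, z in degrees, a list of three; "grip": the opening, from 0 (shut) to 1 (fully open). A call has 1 to 10 rows; each row is the pose to reach, as a shift and turn from the pose commanded when the call began, along the tool's axes at that moment; what a row does not reach only later rows make up. A row lasts 1/10 s, in which the tool goes at most 50 mm and 8.59 degrees, less where a joint would pass 70% of its speed; a pose out of reach is approached as far as the arm can. A call with a gripper value outside its range is refused whole. The fingers move at their own pace and stop on an object; the grip force is fixed at half the most. Time passes only in rows, so rows that repeat a pose let the fingers close. It gives the time, the measured TCP pose, the force and the opening at its end, in the units of the state.
- bot.read_state(): the state, without advancing time (a new reading comes with each control period).
- vision.capture(name): name is "side" or "top" or "wrist"; returns (picture, depth): 420x560x3 uint8, red, green, blue; 420x560 float32, m along the optical axis (not along the pixel's ray), 0 where there is no reading.
- vision.camera_info(name): a dict with "vertical_fov" (degrees; the focal length in pixels is half the picture's height over the tangent of half this angle, whatever the lens; pixels are square), "cx", "cy" (the principal point, pixels), "k1" (the pictures are not rectified: a ray, as slopes to the right and down, at radius r is drawn at 1 + k1 r^2 times it, then the intrinsics apply), "position" and "rotation" of the camera in the world. Camera axes: x right, y down, z forward; pixel columns grow to the right and rows downward; lengths in m; the calibration is good to about 2 mm. A picture is of the moment at which its call begins: read the wrist's pose just before it. camera_info takes no time and is no camera call; for the wrist camera it gives the pose at the moment of the call.
- bot.hand_in(): hands the job in, once; it reports no verdict.
The state is a dict: "time_s": time; "joint_positions": joint angles; "qvel": joint speeds; "tau": joint torques, N m; "position": TCP position; "tcp_rot": TCP orientation; "force": force on the tool from outside, world axes, zero at the start; "moment": the same for the moment, N m; "opening": opening from 0.0 (shut) to 1.0 (fully open).
Only numpy, scipy, OpenCV 4.12 (cv2) and the standard library are available. Lean on these libraries where they do the work, as an engineer would, in place of code of your own. Each camera call takes 0.05 s, during which the arm holds its last target.

## Working session

There is one attempt and no reset: what is moved stays moved. The work goes in short steps, Python scripts to look and compute and a tool call to move; the robot and the scene stay as the last step left them, time stands still between calls to the robot, and variables do not carry over. Pictures are saved under pics/ and viewed, and the job is handed in when it is done.

Besides the shell and the picture viewer there is one more tool, called after "Emit:" by a JSON object that holds its "api" and its "payload", one argument or row to a line. jog_arm: Moves the arm, as the interface text tells. Its arguments: {"type":"object","properties":{"rows":{"type":"array"}},"required":["rows"]}

```bash
mkdir -p pics
cat > h.py <<'E'
import numpy as np, cv2
from rig import bot, vision
def cap(n,fn):
    ci=vision.camera_info(n); p,d=vision.capture(n)
    cv2.imwrite('pics/'+fn+'.png',cv2.cvtColor(p,cv2.COLOR_RGB2BGR)); np.savez('pics/'+fn+'.npz',p=p,d=d,pos=ci['position'],rot=ci['rotation'],fov=ci['vertical_fov'],cx=ci['cx'],cy=ci['cy'],k1=ci['k1'])
    return p,d,ci
def load(fn):
    z=np.load('pics/'+fn+'.npz'); return z['p'],z['d'],dict(position=z['pos'],rotation=z['rot'],vertical_fov=float(z['fov']),cx=float(z['cx']),cy=float(z['cy']),k1=float(z['k1']))
def slopes(ci,uv):
    f=210/np.tan(np.radians(ci['vertical_fov'])/2)
    K=np.array([[f,0,ci['cx']],[0,f,ci['cy']],[0,0,1.]])
    uv=np.asarray(uv,float).reshape(-1,1,2)
    return cv2.undistortPoints(uv,K,np.array([ci['k1'],0,0,0,0.])).reshape(-1,2)
def plane(ci,uv,z):
    s=slopes(ci,uv); r=np.c_[s,np.ones(len(s))]@np.asarray(ci['rotation']).T
    o=np.asarray(ci['position']); return o+r*((z-o[2])/r[:,2])[:,None]
def pts(ci,d,uv):
    uv=np.asarray(uv).reshape(-1,2); s=slopes(ci,uv); dd=d[uv[:,1].astype(int),uv[:,0].astype(int)]
    return np.asarray(ci['position'])+(np.c_[s,np.ones(len(s))]*dd[:,None])@np.asarray(ci['rotation']).T
def cloud(ci,d):
    v,u=np.mgrid[0:420,0:560]; return pts(ci,d,np.c_[u.ravel(),v.ravel()]).reshape(420,560,3)
E
python3 - <<'E'
from h import *
for n in ['top','side','wrist']:
    p,d,ci=cap(n,n+'0'); print(n,ci)
print(bot.read_state())
E
```

```text
top {'vertical_fov': 49.133833750082076, 'cx': 278.6640561346588, 'cy': 204.7548005285016, 'k1': -0.036512513094702985, 'position': array([ 0.47992782, -0.15427348,  1.24356152]), 'rotation': array([[-1.57025582e-02, -9.95113987e-01,  9.74760645e-02],
       [-9.99876253e-01,  1.57206784e-02, -5.82175683e-04],
       [-9.53058693e-04, -9.74731438e-02, -9.95237699e-01]])}
side {'vertical_fov': 45.00318102201282, 'cx': 284.3197052341466, 'cy': 204.0917254267806, 'k1': -0.19257704317681568, 'position': array([0.07662594, 0.75478272, 0.81164208]), 'rotation': array([[-0.87231441, -0.2886719 ,  0.39463413],
       [-0.48879329,  0.49472324, -0.71856109],
       [ 0.01219372, -0.81970571, -0.5726551 ]])}
wrist {'vertical_fov': 71.89534383624488, 'cx': 280.8193428578122, 'cy': 211.28070248587068, 'k1': -0.026181694834294156, 'position': array([ 0.2903219 , -0.5593369 ,  0.38390133]), 'rotation': array([[ 0.35210126, -0.90045733, -0.25534543],
       [-0.93595793, -0.33953922, -0.09325168],
       [-0.00273063,  0.27182661, -0.96234237]])}
{'time_s': 0.15, 'joint_positions': array([-7.96116583e+01,  3.02662752e+01,  8.21397214e+01,  5.75432464e-04,
        6.76861810e+01, -1.02271474e+01]), 'qvel': array([ 0.10720145, -0.1524162 , -0.15910809, -0.02855143, -0.06374307,
        0.02083437]), 'tau': array([ 5.24347524e-05, -4.40431237e+01, -1.76842242e+01,  6.33711135e-02,
        5.52864780e-02, -9.48984916e-05]), 'position': array([ 0.21999419, -0.5844384 ,  0.23280018]), 'tcp_rot': array([[ 9.35965773e-01,  3.52090887e-01, -2.80958511e-04],
       [ 3.52090875e-01, -9.35964479e-01,  1.58410492e-03],
       [ 2.94781721e-04, -1.58159092e-03, -9.99998706e-01]]), 'force': array([ 0.40676503, -0.49443669, -0.00805959]), 'moment': array([ 0.00548146, -0.00682204, -0.01774378]), 'opening': 0.997051439285699}
```

View pics/top0.png

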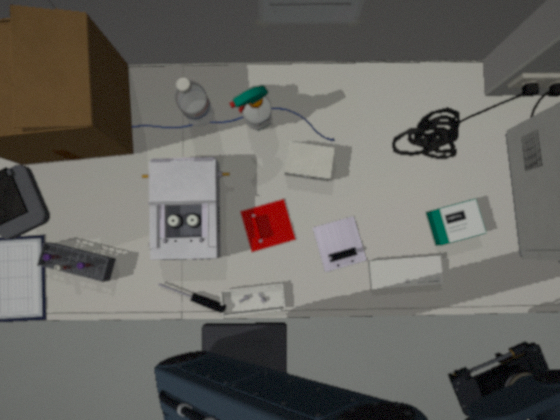

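View pics/side0.png

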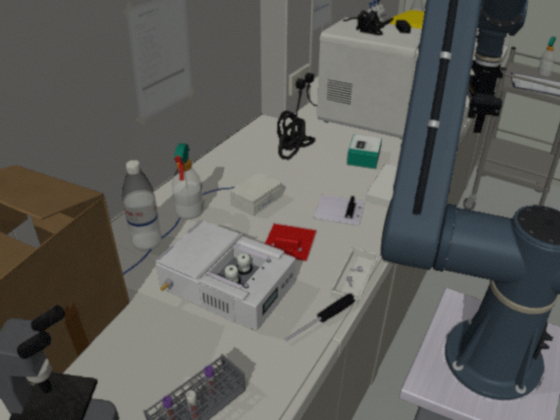

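View pics/wrist0.png

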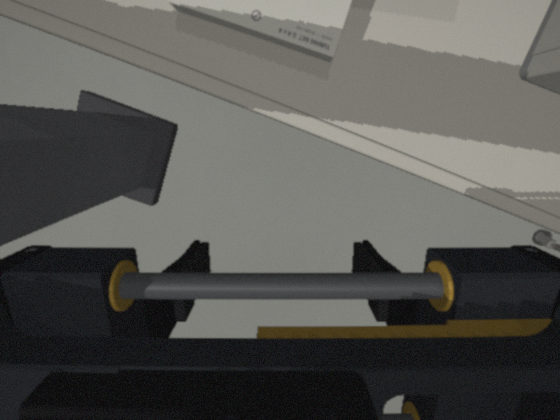

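Candidates in the top view: the pale sheet with a black grip at (340,243), the red lookalike at (268,225), the white tip box at (310,160), and the long carton at (405,272). I choose the pale sheet. The filters are at (173,221) and (193,220), and the sampler is at (183,208). Next, close crops and depth measurements.

Run:
```python
from h import *
p,d,ci=load('top0')
b=cv2.cvtColor(p,cv2.COLOR_RGB2BGR)
a=cv2.resize(b[150:270,140:230],None,fx=4.4,fy=4.4,interpolation=cv2.INTER_CUBIC)
c=cv2.resize(b[190:290,290:400],None,fx=3.5,fy=3.5,interpolation=cv2.INTER_CUBIC)
H=max(a.shape[0],c.shape[0]); o=np.zeros((H,a.shape[1]+c.shape[1],3),np.uint8); o[:a.shape[0],:a.shape[1]]=a;o[:c.shape[0],a.shape[1]:]=c
print(a.shape,c.shape); cv2.imwrite('pics/crop1.png',o)
P=cloud(ci,d)
for uv in [(173,221),(193,220),(183,172),(183,190),(183,246),(154,220),(214,220),(340,235),(343,255),(325,235),(310,150),(405,272),(183,300)]:
    print(uv,P[uv[1],uv[0]].round(4))
p,d,ci=load('side0'); b=cv2.cvtColor(p,cv2.COLOR_RGB2BGR)
cv2.imwrite('pics/crop2.png',np.hstack([cv2.resize(b[215:335,150:310],(640,480),interpolation=cv2.INTER_CUBIC)]))
```

```text
(528, 396, 3) (350, 385, 3)
(173, 221) [0.5557 0.1109 0.0943]
(193, 220) [0.5579 0.0618 0.088 ]
(183, 172) [0.6804 0.0872 0.0905]
(183, 190) [0.6342 0.0869 0.0906]
(183, 246) [0.493  0.0891 0.0774]
(154, 220) [0.5594 0.1607 0.0879]
(214, 220) [0.557  0.0086 0.0888]
(340, 235) [ 0.5168 -0.3189  0.0052]
(343, 255) [ 0.4634 -0.3223  0.0278]
(325, 235) [ 0.5175 -0.2786  0.0033]
(310, 150) [ 0.7405 -0.2399  0.0518]
(405, 272) [ 0.416  -0.485   0.0257]
(183, 300) [0.3501 0.1044 0.0022]
```

View pics/crop1.png

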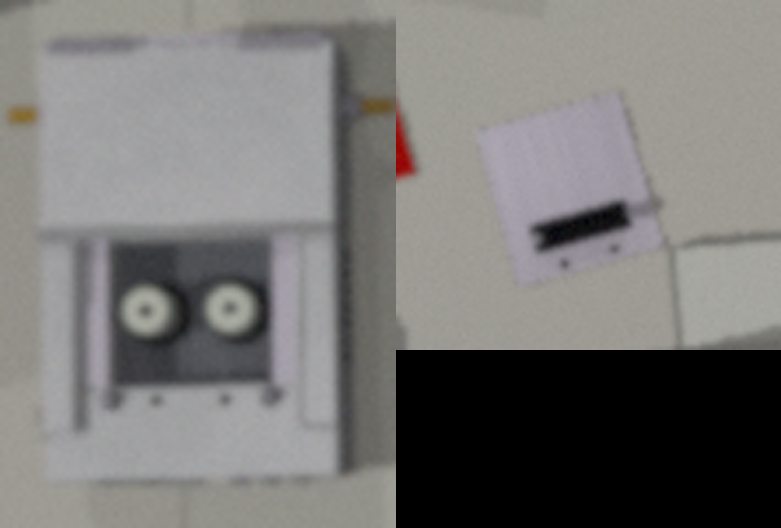

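View pics/crop2.png

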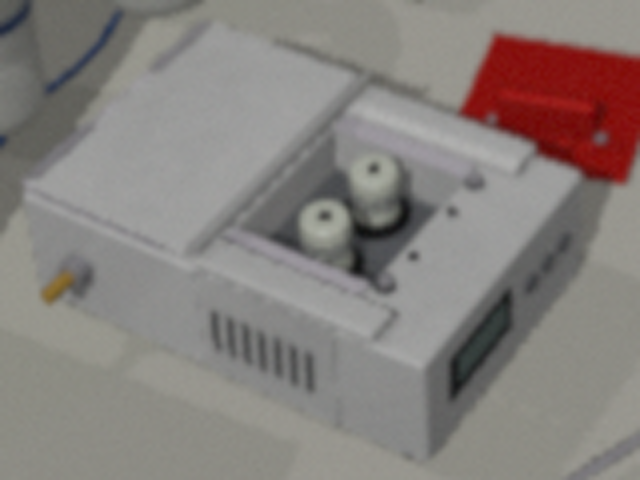

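Emit:
{"api": "jog_arm", "payload": {
  "rows": [
    {"dp": [50, 0, 0], "turn": [0, 0, 0], "grip": 0.5},
    {"dp": [95, -20, 0], "turn": [0, 0, 0], "grip": 0.5},
    {"dp": [140, -40, 0], "turn": [0, 0, 0], "grip": 0.5},
    {"dp": [185, -65, 0], "turn": [0, 0, 0], "grip": 0.5},
    {"dp": [225, -90, 0], "turn": [0, 0, 0], "grip": 0.5},
    {"dp": [255, -120, 0], "turn": [0, 0, 0], "grip": 0.5},
    {"dp": [265, -140, -10], "turn": [0, 0, 0], "grip": 0.5},
    {"dp": [265, -140, -10], "turn": [0, 0, 0], "grip": 0.5},
    {"dp": [265, -140, -10], "turn": [0, 0, 0], "grip": 0.5}
  ]
}}

```text
time_s: 1.05
position: [0.4188, -0.3614, 0.2443]
tcp_rot: [[0.936, 0.353, 0.001], [0.353, -0.936, -0.002], [-0.0, 0.002, -1.0]]
force: [0.3, -0.1, -0.7]
opening: 0.5
```

Run:
```python
from h import *
cap('wrist','w1'); s=bot.read_state(); print(s['time_s'],s['position'],s['force'],s['opening'],s['joint_positions'].round(1))
```

```text
1.1 [ 0.41860318 -0.3620418   0.2440006 ] [ 0.55676562 -0.15659571 -0.45416823] 0.5032486709651582 [-52.4  23.9  91.8  -0.   64.1  17. ]
```

View pics/w1.png

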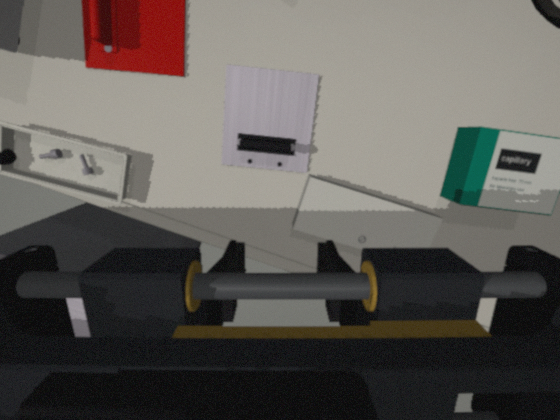

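The wrist view shows the pale cover with corners around (228,66), (319,74), (308,172) and (222,162). The black grip is at (267,144), and the carton is just off its front right corner at (308,177). The red lookalike is at upper left.

Run:
```python
from h import *
p,d,ci=load('w1')
g=p.astype(int); hsv=cv2.cvtColor(p,cv2.COLOR_RGB2HSV)
print(p[100,270],p[200,200],p[144,267],p[200,360], d[100,270],p[110,210],p[110,335])
# grip: dark
m=((g.max(2)<60)).astype(np.uint8); m[:125]=0;m[165:]=0;m[:,:230]=0;m[:,310:]=0
c=max(cv2.findContours(m,cv2.RETR_EXTERNAL,cv2.CHAIN_APPROX_NONE)[0],key=cv2.contourArea)
print(cv2.minAreaRect(c))
w=plane(ci,c.reshape(-1,2),0.034)[:,:2]
r=cv2.minAreaRect((w*1000).astype(np.float32)); print('grip rect mm z34',r, cv2.boxPoints(r).round(1).tolist())
# sheet: purple-ish tint
t=g[:,:,2]-(g[:,:,0]+g[:,:,1])/2
m=((t>3)&(g.min(2)>90)).astype(np.uint8); m[:50]=0;m[185:]=0;m[:,:205]=0;m[:,335:]=0
m=cv2.morphologyEx(m,cv2.MORPH_CLOSE,np.ones((15,15)));m=cv2.morphologyEx(m,cv2.MORPH_OPEN,np.ones((7,7)))
c=max(cv2.findContours(m,cv2.RETR_EXTERNAL,cv2.CHAIN_APPROX_NONE)[0],key=cv2.contourArea)
w=plane(ci,c.reshape(-1,2),0.004)[:,:2]
r=cv2.minAreaRect((w*1000).astype(np.float32)); print('sheet',r,cv2.boxPoints(r).round(1).tolist())
o=cv2.cvtColor(p,cv2.COLOR_RGB2BGR); cv2.drawContours(o,[c],-1,(0,255,0),1); cv2.imwrite('pics/w1m.png',cv2.resize(o[50:200,180:360],None,fx=4,fy=4))
P=cloud(ci,d); print(P[100,270],P[200,200],P[141,267],P[200,360])
```

```text
[163 157 163] [165 162 151] [27 23 22] [164 163 154] 0.36820653 [168 162 154] [164 163 152]
((265.9347229003906, 144.13116455078125), (55.66843795776367, 15.366272926330566), 5.90614128112793)
grip rect mm z34 ((466.6669616699219, -325.45941162109375), (18.333953857421875, 67.77439880371094), 14.781222343444824) [[449.20001220703125, -295.0], [466.3999938964844, -360.6000061035156], [484.20001220703125, -355.8999938964844], [466.8999938964844, -290.3999938964844]]
sheet ((494.00726318359375, -316.7894287109375), (120.69818878173828, 113.63329315185547), 14.62242317199707) [[421.29998779296875, -277.0], [450.0, -387.0], [566.7000122070312, -356.5], [538.0999755859375, -246.60000610351562]]
[ 0.51842665 -0.31049648  0.00246347] [ 3.59782987e-01 -2.63499231e-01 -3.51350039e-04] [ 0.47049289 -0.32516884  0.0309435 ] [ 0.44246177 -0.46505496  0.02607233]
```

View pics/w1m.png

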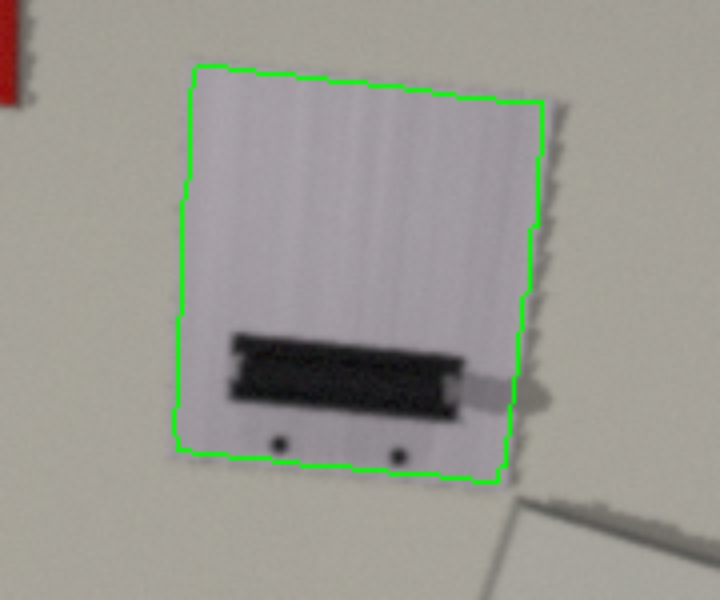

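Emit:
{"api": "jog_arm", "payload": {
  "rows": [
    {"dp": [24, -40, 0], "turn": [0, 0, 0], "grip": 0.38},
    {"dp": [48, -80, 0], "turn": [0, 0, 0], "grip": 0.38},
    {"dp": [72, -120, 0], "turn": [0, 0, 4], "grip": 0.38},
    {"dp": [96, -160, 0], "turn": [0, 0, 8], "grip": 0.38},
    {"dp": [120, -200, 0], "turn": [0, 0, 12], "grip": 0.38},
    {"dp": [144, -240, 0], "turn": [0, 0, 16], "grip": 0.38},
    {"dp": [168, -280, 0], "turn": [0, 0, 19.5], "grip": 0.38},
    {"dp": [192, -320, 0], "turn": [0, 0, 19.5], "grip": 0.38},
    {"dp": [216, -360, 0], "turn": [0, 0, 19.5], "grip": 0.38},
    {"dp": [234, -391, 0], "turn": [0, 0, 19.5], "grip": 0.38}
  ]
}}

```text
time_s: 2.1
position: [0.5015, 0.0884, 0.2435]
tcp_rot: [[1.0, 0.018, 0.001], [0.018, -1.0, -0.0], [0.001, 0.0, -1.0]]
force: [0.5, -1.1, 0.1]
opening: 0.381
```

Emit:
{"api": "jog_arm", "payload": {
  "rows": [
    {"dp": [0, 0, 0], "turn": [0, 0, 0], "grip": 0.38},
    {"dp": [0, 0, 0], "turn": [0, 0, 0], "grip": 0.38}
  ]
}}

```text
time_s: 2.3
position: [0.5008, 0.0868, 0.2433]
tcp_rot: [[1.0, 0.02, 0.0], [0.02, -1.0, -0.001], [0.0, 0.001, -1.0]]
force: [-0.3, -0.8, 0.2]
opening: 0.381
```

Run:
```python
from h import *
cap('wrist','w2'); s=bot.read_state(); print(s['time_s'],s['position'],s['tcp_rot'],s['force'],s['opening'],s['joint_positions'].round(1))
```

```text
2.35 [0.50068041 0.08617178 0.2433403 ] [[ 9.99836150e-01  1.81013007e-02 -1.26992534e-04]
 [ 1.81011860e-02 -9.99835796e-01 -8.52838755e-04]
 [-1.42409172e-04  8.50400302e-04 -9.99999628e-01]] [ 0.79897157 -0.37632991  0.50783132] 0.37957303980260626 [-2.8 20.5 98.  -0.1 61.5 86.2]
```

View pics/w2.png

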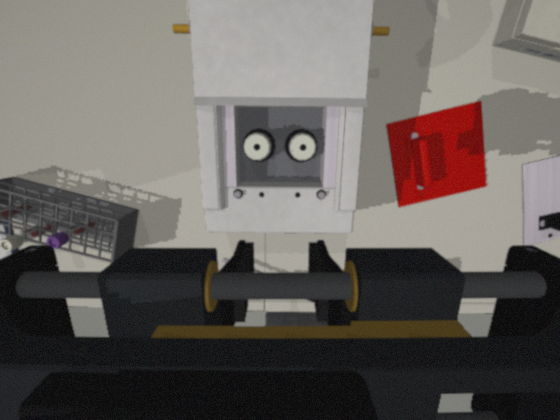

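The wrist view shows the filter tops at (257,146) and (302,146) and the pins at (238,194) and (321,195). The drip cover's front edge is near row 100.

Run:
```python
from h import *
p,d,ci=load('w2')
g=p.astype(int)
o=cv2.cvtColor(p,cv2.COLOR_RGB2BGR)
cv2.imwrite('pics/w2c.png',cv2.resize(o[85:240,185:375],None,fx=4,fy=4,interpolation=cv2.INTER_CUBIC))
P=cloud(ci,d)
for x0,x1 in [(238,282),(284,322)]:
    m=((g.sum(2)>480)).astype(np.uint8)
    m[:125]=0;m[165:]=0;m[:,:x0]=0;m[:,x1:]=0
    c=max(cv2.findContours(m,cv2.RETR_EXTERNAL,cv2.CHAIN_APPROX_NONE)[0],key=cv2.contourArea)
    e=cv2.fitEllipse(c); z=np.median(P[...,2][int(e[0][1])-4:int(e[0][1])+4,int(e[0][0])+4:int(e[0][0])+9]); print(e,z,plane(ci,[e[0]],0.089))
print('pins',plane(ci,[(238.3,194.3),(321.3,194.8)],0.086))
for uv in [(280,60),(280,90),(280,215),(230,215),(330,215),(210,150),(355,150),(230,150),(331,150),(280,100),(280,98)]: print(uv,P[uv[1],uv[0]].round(4))
```

```text
((256.00799560546875, 146.557861328125), (22.42452049255371, 23.31766128540039), 157.9522705078125) 0.08830257169373643 [[0.55839724 0.11269373 0.089     ]]
((302.04376220703125, 146.89385986328125), (22.604480743408203, 22.88535499572754), 22.341283798217773) 0.08521196029764813 [[0.55898567 0.06514901 0.089     ]]
pins [[0.50691875 0.1324076  0.086     ]
 [0.50813469 0.04193473 0.086     ]]
(280, 60) [0.6402 0.0895 0.0906]
(280, 90) [0.6133 0.0889 0.0908]
(280, 215) [0.4823 0.0865 0.0792]
(230, 215) [0.4813 0.1432 0.0799]
(330, 215) [0.4837 0.0299 0.0802]
(210, 150) [0.5539 0.1609 0.0873]
(355, 150) [0.5569 0.0096 0.0872]
(230, 150) [0.5538 0.1412 0.0799]
(331, 150) [0.5559 0.0335 0.0802]
(280, 100) [0.6037 0.0888 0.0937]
(280, 98) [0.6058 0.0888 0.0916]
```

View pics/w2c.png

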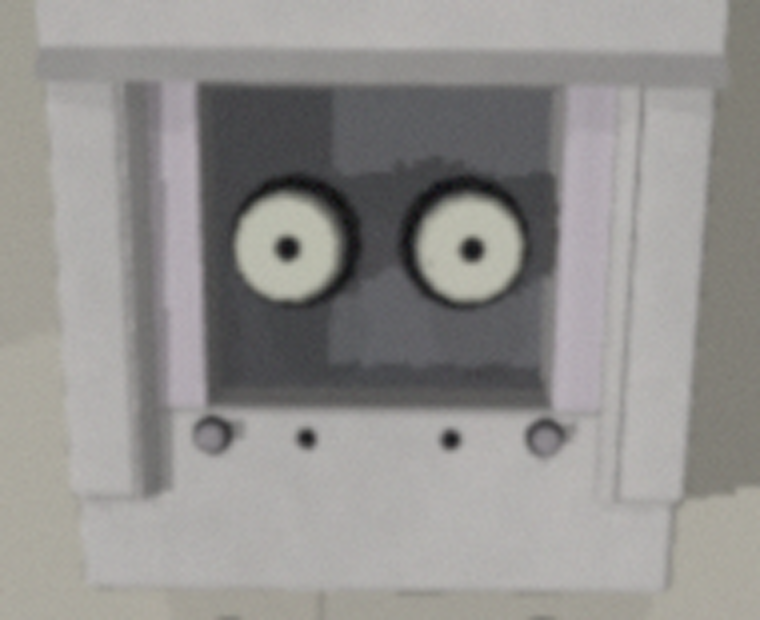

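Emit:
{"api": "jog_arm", "payload": {
  "rows": [
    {"dp": [40, 0, 25], "turn": [0, 0, 0.3], "grip": 0.38},
    {"dp": [58, -1, 65], "turn": [0, 0, 0.3], "grip": 0.38},
    {"dp": [58, -1, 105], "turn": [0, 0, 0.3], "grip": 0.38},
    {"dp": [58, -1, 130], "turn": [0, 0, 0.3], "grip": 0.38},
    {"dp": [58, -1, 130], "turn": [0, 0, 0.3], "grip": 0.38},
    {"dp": [58, -1, 130], "turn": [0, 0, 0.3], "grip": 0.38}
  ]
}}

```text
time_s: 2.95
position: [0.5585, 0.088, 0.1136]
tcp_rot: [[1.0, 0.012, -0.0], [0.012, -1.0, -0.0], [-0.0, 0.0, -1.0]]
force: [0.2, -0.3, 0.2]
opening: 0.385
```

Run:
```python
from h import *
s=bot.read_state(); print(s['time_s'],s['position'],s['force'],s['opening'])
cap('side','s1'); o=cv2.imread('pics/s1.png'); cv2.imwrite('pics/s1c.png',cv2.resize(o[180:330,150:350],None,fx=4,fy=4))
cap('wrist','w3')
```

```text
2.95 [0.55853536 0.08804945 0.11362844] [ 0.15961706 -0.31402427  0.1686829 ] 0.3845126899347
```

View pics/s1c.png

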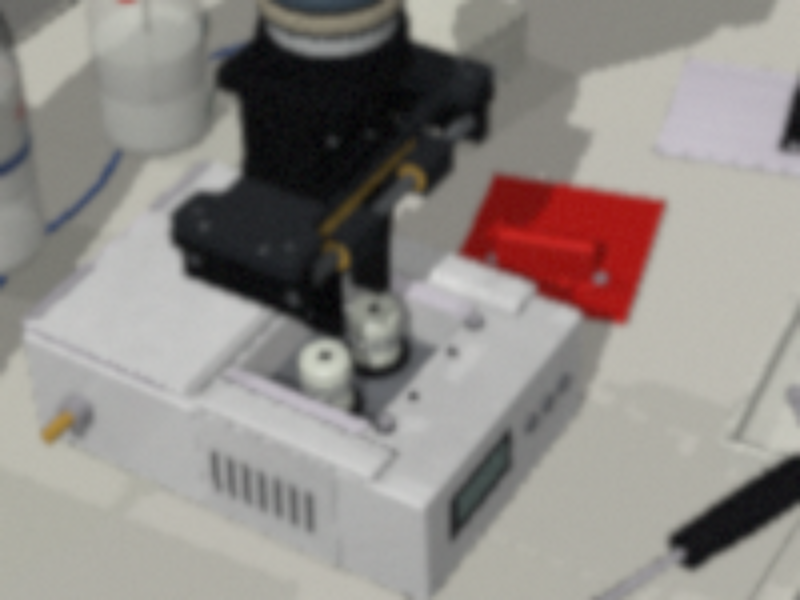

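View pics/w3.png

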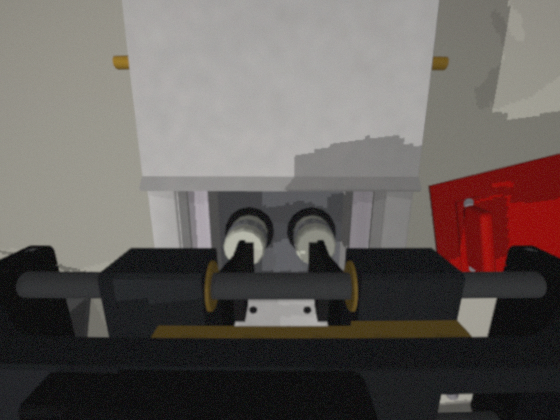

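```bash
cat >> h.py <<'E'
def proj(ci,X):
    f=210/np.tan(np.radians(ci['vertical_fov'])/2)
    K=np.array([[f,0,ci['cx']],[0,f,ci['cy']],[0,0,1.]]); R=np.asarray(ci['rotation']).T
    return cv2.projectPoints(np.asarray(X,float).reshape(-1,1,3),cv2.Rodrigues(R)[0],-R@np.asarray(ci['position']),K,np.array([ci['k1'],0,0,0,0.]))[0].reshape(-1,2)
E
python3 - <<'E'
from h import *
for n in ['s1','w3']:
    p,d,ci=load(n)
    q=proj(ci,[[.5585,.112,.089],[.559,.0645,.089],[.5585,.112,.1026],[.5585,.064,.1026],[.5075,.1335,.086],[.508,.0415,.086]]); print(n,q.round(1).tolist())
    if n=='s1': print((q-[150,180])*4)
p,d,ci=load('s0') if 0 else load('side0')
# side: filter tops in s1c (325,357),(377,308) ; pins
for uv in [(150+325/4,180+357/4),(150+375/4,180+309/4)]: print(plane(ci,[uv],.089))
E
```

```text
s1 [[229.9, 268.1], [242.0, 255.3], [229.6, 263.3], [242.1, 250.5], [244.8, 283.7], [267.5, 258.2]]
[[319.72113067 352.30302029]
 [367.93290505 301.38501671]
 [318.34239033 333.03722496]
 [368.25495271 282.07169782]
 [379.02441206 414.85715791]
 [470.06330797 312.61346635]]
w3 [[243.7, 248.6], [315.8, 248.7], [241.0, 257.3], [319.1, 258.2], [216.1, 312.2], [343.9, 313.0]]
[[0.55402822 0.11364109 0.089     ]]
[[0.55224105 0.06786346 0.089     ]]
```

Run:
```python
from h import *
o=cv2.imread('pics/w3.png'); o=np.clip(o.astype(float)*1.5,0,255).astype(np.uint8); cv2.imwrite('pics/w3c.png',cv2.resize(o[180:330,190:370],None,fx=4,fy=4,interpolation=cv2.INTER_CUBIC))
```

```text
(no output)
```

View pics/w3c.png

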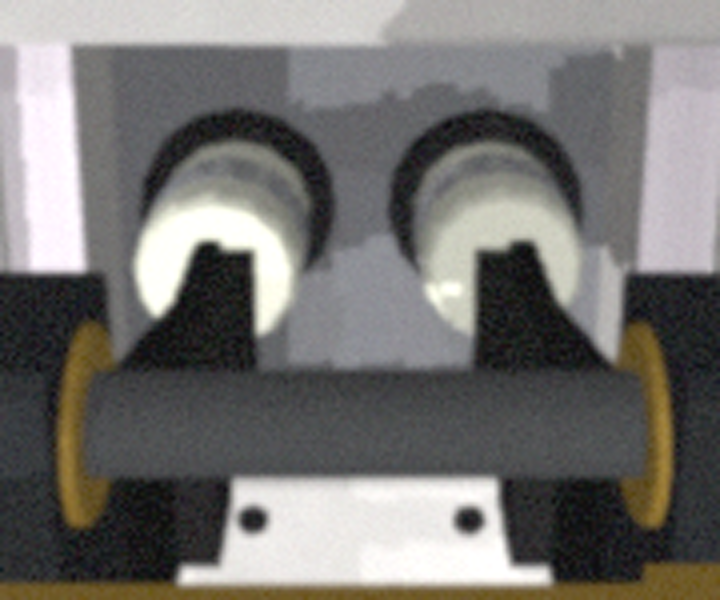

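Emit:
{"api": "jog_arm", "payload": {
  "rows": [
    {"dp": [0, 0, 8], "turn": [0, 0, 0], "grip": 0.38},
    {"dp": [0, 0, 14], "turn": [0, 0, 0], "grip": 0.38},
    {"dp": [0, 0, 19], "turn": [0, 0, 0], "grip": 0.38},
    {"dp": [0, 0, 23], "turn": [0, 0, 0], "grip": 0.38},
    {"dp": [0, 0, 25], "turn": [0, 0, 0], "grip": 0.38},
    {"dp": [0, 0, 25], "turn": [0, 0, 0], "grip": 0.38}
  ]
}}

```text
time_s: 3.65
position: [0.5589, 0.0898, 0.0898]
tcp_rot: [[1.0, 0.015, 0.002], [0.015, -1.0, -0.001], [0.002, 0.001, -1.0]]
force: [-0.5, -0.2, 8.1]
opening: 0.381
```

Emit:
{"api": "jog_arm", "payload": {
  "rows": [
    {"dp": [0, 0, 2], "turn": [0, 0, 0], "grip": 0.38},
    {"dp": [0, 0, 3], "turn": [0, 0, 0], "grip": 0.38},
    {"dp": [0, 0, 3], "turn": [0, 0, 0], "grip": 0.38}
  ]
}}

```text
time_s: 3.95
position: [0.5589, 0.0898, 0.0883]
tcp_rot: [[1.0, 0.015, 0.003], [0.015, -1.0, -0.001], [0.003, 0.001, -1.0]]
force: [-2.9, -1.2, 17.4]
opening: 0.379
```

Emit:
{"api": "jog_arm", "payload": {
  "rows": [
    {"dp": [0, 0, 2], "turn": [0, 0, 0], "grip": 0.38},
    {"dp": [0, 0, 3], "turn": [0, 0, 0], "grip": 0.38},
    {"dp": [0, 0, 3], "turn": [0, 0, 0], "grip": 0.38}
  ]
}}

```text
time_s: 4.25
position: [0.559, 0.0898, 0.0881]
tcp_rot: [[1.0, 0.015, 0.004], [0.015, -1.0, -0.001], [0.004, 0.001, -1.0]]
force: [-7.3, -1.6, 36.0]
opening: 0.381
```

Emit:
{"api": "jog_arm", "payload": {
  "rows": [
    {"dp": [0, 0, -15], "turn": [0, 0, 0], "grip": 0.38},
    {"dp": [0, 0, -55], "turn": [0, 0, 0], "grip": 0.5},
    {"dp": [-25, 0, -95], "turn": [0, 0, 0], "grip": 0.5},
    {"dp": [-58, 0, -130], "turn": [0, 0, 0], "grip": 0.5},
    {"dp": [-58, 0, -160], "turn": [0, 0, 0], "grip": 0.5},
    {"dp": [-58, 0, -160], "turn": [0, 0, 0], "grip": 0.5},
    {"dp": [-58, 0, -160], "turn": [0, 0, 0], "grip": 0.5}
  ]
}}

```text
time_s: 4.95
position: [0.5004, 0.0892, 0.2431]
tcp_rot: [[1.0, 0.015, 0.002], [0.015, -1.0, -0.0], [0.002, 0.0, -1.0]]
force: [0.7, 0.2, -1.2]
opening: 0.496
```

Run:
```python
from h import *
s=bot.read_state(); print(s['time_s'],s['position'],s['tcp_rot'],s['force'],s['opening'])
p,d,ci=cap('wrist','w4'); o=cv2.imread('pics/w4.png'); cv2.imwrite('pics/w4c.png',cv2.resize(o[85:240,185:375],None,fx=4,fy=4,interpolation=cv2.INTER_CUBIC))
P=cloud(ci,d); g=p.astype(int)
for x0,x1 in [(238,282),(284,322)]:
    m=((g.sum(2)>450)).astype(np.uint8)
    m[:125]=0;m[168:]=0;m[:,:x0]=0;m[:,x1:]=0
    c=max(cv2.findContours(m,cv2.RETR_EXTERNAL,cv2.CHAIN_APPROX_NONE)[0],key=cv2.contourArea)
    k=cv2.erode(cv2.drawContours(np.zeros_like(m),[c],-1,1,-1),np.ones((5,5)))
    e=cv2.fitEllipse(c); print(e,np.median(P[...,2][k>0]),plane(ci,[e[0]],.077))
```

```text
4.95 [0.50042773 0.08918204 0.24313682] [[ 9.99891931e-01  1.45482708e-02  2.11508065e-03]
 [ 1.45485737e-02 -9.99894156e-01 -1.27921332e-04]
 [ 2.11299575e-03  1.58678915e-04 -9.99997755e-01]] [ 0.70323553  0.18961068 -1.21243524] 0.49593374933865164
((259.0637512207031, 146.012451171875), (22.41502571105957, 22.821374893188477), 158.95127868652344) 0.07718786624901947 [[0.5583662  0.11262885 0.077     ]]
((303.5395812988281, 146.14329528808594), (22.41563606262207, 23.225482940673828), 68.82379913330078) 0.07701671604923638 [[0.55892795 0.06493172 0.077     ]]
```

View pics/w4c.png

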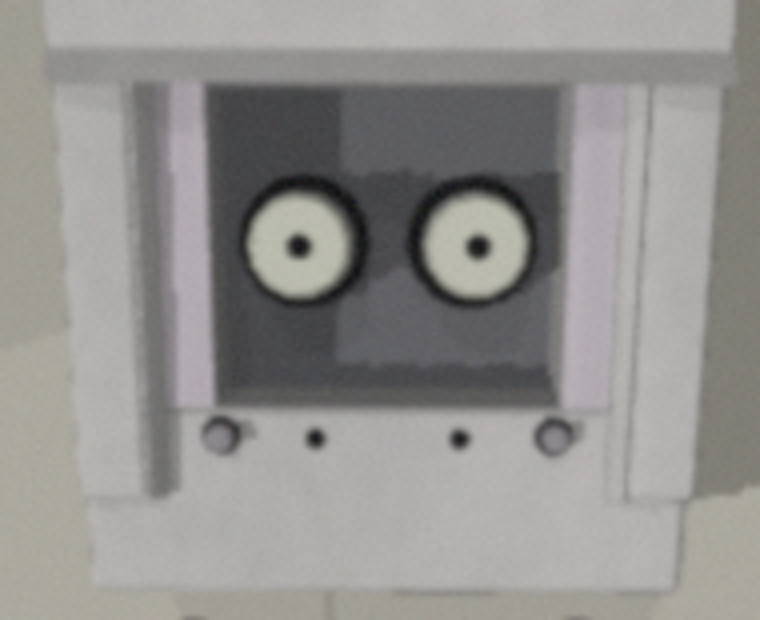

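Emit:
{"api": "jog_arm", "payload": {
  "rows": [
    {"dp": [-4, 42, 0], "turn": [0, 0, -8.5], "grip": 0.5},
    {"dp": [-8, 84, 0], "turn": [0, 0, -17], "grip": 0.5},
    {"dp": [-12, 126, 0], "turn": [0, 0, -25.5], "grip": 0.5},
    {"dp": [-16, 168, 0], "turn": [0, 0, -34], "grip": 0.5},
    {"dp": [-20, 210, 0], "turn": [0, 0, -42.5], "grip": 0.5},
    {"dp": [-24, 252, 0], "turn": [0, 0, -51], "grip": 0.5},
    {"dp": [-28, 294, 0], "turn": [0, 0, -59.5], "grip": 0.5},
    {"dp": [-32, 336, 0], "turn": [0, 0, -68], "grip": 0.5},
    {"dp": [-36, 378, 0], "turn": [0, 0, -76.5], "grip": 0.5},
    {"dp": [-41, 414, 0], "turn": [0, 0, -85], "grip": 0.5}
  ]
}}

```text
time_s: 6.0
position: [0.4643, -0.3276, 0.2401]
tcp_rot: [[0.138, 0.99, -0.002], [0.99, -0.138, 0.002], [0.002, -0.003, -1.0]]
force: [0.2, -0.6, 0.2]
opening: 0.501
```

Emit:
{"api": "jog_arm", "payload": {
  "rows": [
    {"dp": [0, 0, 30], "turn": [0, 0, -8.5], "grip": 0.5},
    {"dp": [0, 0, 60], "turn": [0, 0, -17], "grip": 0.5},
    {"dp": [0, 0, 100], "turn": [0, 0, -18.9], "grip": 0.5},
    {"dp": [0, 0, 120], "turn": [0, 0, -18.9], "grip": 0.5},
    {"dp": [0, 0, 120], "turn": [0, 0, -18.9], "grip": 0.5},
    {"dp": [0, 0, 120], "turn": [0, 0, -18.9], "grip": 0.5}
  ]
}}

```text
time_s: 6.6
position: [0.4647, -0.3252, 0.1212]
tcp_rot: [[-0.185, 0.983, -0.002], [0.983, 0.185, 0.002], [0.002, -0.002, -1.0]]
force: [0.0, 0.3, 0.9]
opening: 0.502
```

Run:
```python
from h import *
s=bot.read_state(); print(s['time_s'],s['position'],s['tcp_rot'],s['force'],s['opening'],s['joint_positions'].round(1))
cap('wrist','w5');
```

```text
6.6 [ 0.46473263 -0.32520574  0.12120536] [[-0.18486897  0.98276122 -0.00196241]
 [ 0.98276025  0.18487293  0.00207325]
 [ 0.0024003  -0.0015453  -0.99999593]] [0.01292365 0.32135089 0.86694457] 0.5024333217864518 [-46.3  34.7  96.    0.   49.4 -56.9]
```

View pics/w5.png

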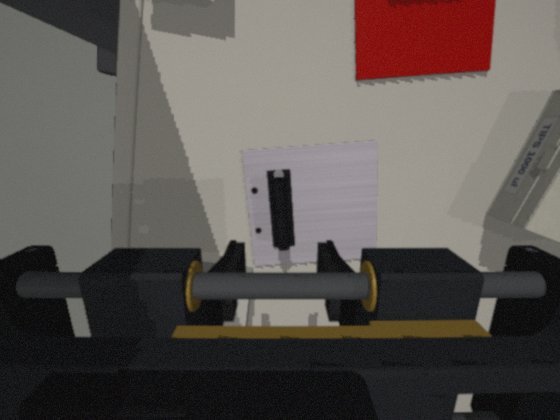

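The wrist view shows the grip bar from (280,172) to (284,248), which is slightly rotated relative to the tool. I measure the remaining yaw and offset.

Run:
```python
from h import *
p,d,ci=load('w5'); g=p.astype(int)
m=((g.max(2)<60)).astype(np.uint8); m[:165]=0;m[252:]=0;m[:,:262]=0;m[:,300:]=0
c=max(cv2.findContours(m,cv2.RETR_EXTERNAL,cv2.CHAIN_APPROX_NONE)[0],key=cv2.contourArea)
w=plane(ci,c.reshape(-1,2),0.034)[:,:2]*1000
r=cv2.minAreaRect(w.astype(np.float32)); print('z34',r,cv2.boxPoints(r).round(1).tolist())
t=g[:,:,2]-(g[:,:,0]+g[:,:,1])/2
m=((t>3)&(g.min(2)>90)).astype(np.uint8); m[:135]=0;m[275:]=0;m[:,:235]=0;m[:,390:]=0
m=cv2.morphologyEx(m,cv2.MORPH_CLOSE,np.ones((9,9)));m=cv2.morphologyEx(m,cv2.MORPH_OPEN,np.ones((7,7)))
c=max(cv2.findContours(m,cv2.RETR_EXTERNAL,cv2.CHAIN_APPROX_NONE)[0],key=cv2.contourArea)
w=plane(ci,c.reshape(-1,2),0.004)[:,:2]*1000
r=cv2.minAreaRect(w.astype(np.float32)); print('sheet',r,cv2.boxPoints(r).round(1).tolist())
cc=np.array([[245.,150],[376.5,141.5],[377,262],[253,267]]); print(plane(ci,cc,.004))
```

```text
z34 ((463.8379821777344, -318.7747497558594), (18.18899917602539, 70.17637634277344), 14.783464431762695) [[446.1000061035156, -287.20001220703125], [464.0, -355.0], [481.6000061035156, -350.3999938964844], [463.70001220703125, -282.5]]
sheet ((493.65081787109375, -316.4512939453125), (121.55523681640625, 113.481201171875), 14.857819557189941) [[420.3999938964844, -277.20001220703125], [449.5, -386.8999938964844], [566.9000244140625, -355.70001220703125], [537.7999877929688, -246.0]]
[[ 0.4224554  -0.27613904  0.004     ]
 [ 0.53825719 -0.24651142  0.004     ]
 [ 0.57119412 -0.3615702   0.004     ]
 [ 0.44826318 -0.39027732  0.004     ]]
```

Emit:
{"api": "jog_arm", "payload": {
  "rows": [
    {"dp": [0, 0, 40], "turn": [0, 0, -4.1], "grip": 0.5},
    {"dp": [0, 0, 75], "turn": [0, 0, -4.1], "grip": 0.5},
    {"dp": [0, 0, 96], "turn": [0, 0, -4.1], "grip": 0.5},
    {"dp": [0, 0, 102], "turn": [0, 0, -4.1], "grip": 0.5},
    {"dp": [0, 0, 104], "turn": [0, 0, -4.1], "grip": 0.5},
    {"dp": [0, 0, 104], "turn": [0, 0, -4.1], "grip": 0.5}
  ]
}}

```text
time_s: 7.25
position: [0.4659, -0.3264, 0.0199]
tcp_rot: [[-0.255, 0.967, 0.002], [0.967, 0.255, -0.002], [-0.002, 0.001, -1.0]]
force: [-0.4, -0.7, 0.2]
opening: 0.502
```

Emit:
{"api": "jog_arm", "payload": {
  "rows": [
    {"dp": [0, 0, 2.5], "turn": [0, 0, 0], "grip": 0.5},
    {"dp": [0, 0, 3], "turn": [0, 0, 0], "grip": 0.3},
    {"dp": [0, 0, 3], "turn": [0, 0, 0], "grip": 0.1},
    {"dp": [0, 0, 3], "turn": [0, 0, 0], "grip": 0},
    {"dp": [0, 0, 3], "turn": [0, 0, 0], "grip": 0},
    {"dp": [0, 0, 3], "turn": [0, 0, 0], "grip": 0},
    {"dp": [0, 0, 3], "turn": [0, 0, 0], "grip": 0}
  ]
}}

```text
time_s: 7.95
position: [0.465, -0.3255, 0.0156]
tcp_rot: [[-0.255, 0.967, -0.0], [0.967, 0.255, -0.0], [-0.0, -0.0, -1.0]]
force: [-0.8, 0.2, -0.0]
opening: 0.135
```

Emit:
{"api": "jog_arm", "payload": {
  "rows": [
    {"dp": [0, 0, -10], "turn": [0, 0, 0], "grip": 0},
    {"dp": [0, 0, -30], "turn": [0, 0, 0], "grip": 0},
    {"dp": [0, 0, -65], "turn": [0, 0, 0], "grip": 0},
    {"dp": [0, 0, -105], "turn": [0, 0, 0], "grip": 0},
    {"dp": [0, 0, -145], "turn": [0, 0, 0], "grip": 0},
    {"dp": [0, 0, -165], "turn": [0, 0, 0], "grip": 0},
    {"dp": [0, 0, -165], "turn": [0, 0, 0], "grip": 0},
    {"dp": [0, 0, -165], "turn": [0, 0, 0], "grip": 0}
  ]
}}

```text
time_s: 8.75
position: [0.4646, -0.325, 0.1804]
tcp_rot: [[-0.255, 0.967, -0.0], [0.967, 0.255, 0.0], [0.0, -0.0, -1.0]]
force: [-0.1, -0.7, -2.9]
opening: 0.137
```

Run:
```python
from h import *
s=bot.read_state(); print(s['time_s'],s['position'],s['tcp_rot'],s['force'],s['opening'],s['joint_positions'].round(1))
cap('wrist','w6'); cap('side','s6')
```

```text
8.75 [ 0.46455216 -0.32501534  0.18042643] [[-2.54721048e-01  9.67014498e-01 -3.85684794e-04]
 [ 9.67014469e-01  2.54721187e-01  3.65616442e-04]
 [ 4.51798488e-04 -2.79832573e-04 -9.99999859e-01]] [-0.10798445 -0.72693515 -2.86203366] 0.1369573802491886 [-46.3  29.7  93.6  -0.   56.8 -61. ]
```

View pics/w6.png

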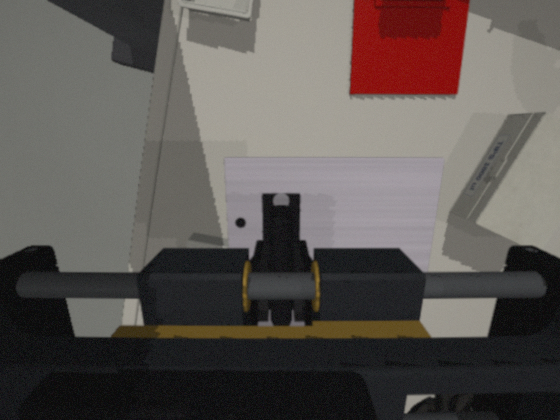

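View pics/s6.png

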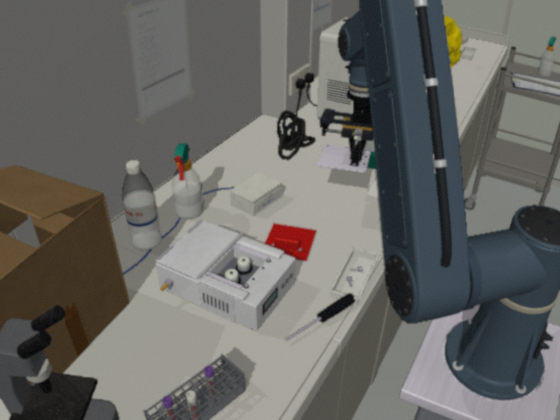

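The wrist view shows the cover gripped by its bar, level and square. Its left edge lies along row 157, with corners at (224,157) and (443,157). Next I measure the in-hand offsets.

Run:
```python
from h import *
p,d,ci=load('w6'); s=bot.read_state(); T=s['position'];R=s['tcp_rot']
P=cloud(ci,d); print('sheet z',np.median(P[180:240,330:420,2]), [P[v,u].round(4).tolist() for u,v in [(330,170),(430,170),(330,250),(425,250)]])
g=p.astype(int); t=g[:,:,2]-(g[:,:,0]+g[:,:,1])/2
for r in (200,230): print(r,t[r,425:450].astype(int).tolist(),g[r,425:450].sum(1).tolist())
z=T[2]-.0116
for uv in [(224,157),(443,157),(230,157),(330,157),(430,157),(437,220),(432,262)]:
    print(uv,((plane(ci,[uv],z)[0]-T)@R*1000).round(1))
```

```text
sheet z 0.1688073633700825 [[0.4784, -0.2679, 0.1682], [0.5336, -0.2533, 0.168], [0.4707, -0.2857, 0.2457], [0.5487, -0.2993, 0.1696]]
200 [2, 4, 3, 5, 3, 3, 4, 3, 4, 0, 4, 4, 3, -3, -9, -11, -11, -11, -9, -11, -10, -11, -10, -11, -11] [466, 466, 464, 469, 461, 461, 466, 464, 471, 464, 469, 465, 462, 430, 432, 433, 436, 433, 430, 433, 429, 431, 437, 425, 424]
230 [2, 2, 4, 2, 2, 2, 1, 3, 0, -7, -11, -11, -10, -12, -11, -9, -10, -8, -10, -13, -10, -10, -6, -6, -5] [448, 451, 451, 449, 460, 457, 447, 447, 442, 452, 452, 460, 465, 462, 457, 460, 462, 452, 458, 449, 417, 350, 322, 321, 323]
(224, 157) [ 58.1 -31.2  11.9]
(443, 157) [58.3 92.4 11.6]
(230, 157) [ 58.1 -27.8  11.9]
(330, 157) [58.1 28.3 11.7]
(430, 157) [58.2 84.9 11.6]
(437, 220) [21.  94.4 11.5]
(432, 262) [-6.6 95.3 11.4]
```

Emit:
{"api": "jog_arm", "payload": {
  "rows": [
    {"dp": [39, 13, 0], "turn": [0, 0, 1.4], "grip": 0},
    {"dp": [78, 27, 0], "turn": [0, 0, 2.8], "grip": 0},
    {"dp": [117, 40, 0], "turn": [0, 0, 4.2], "grip": 0},
    {"dp": [156, 54, 0], "turn": [0, 0, 5.6], "grip": 0},
    {"dp": [195, 67, 0], "turn": [0, 0, 7], "grip": 0},
    {"dp": [234, 81, 0], "turn": [0, 0, 8.4], "grip": 0},
    {"dp": [273, 94, 0], "turn": [0, 0, 9.8], "grip": 0},
    {"dp": [312, 108, 0], "turn": [0, 0, 11.2], "grip": 0},
    {"dp": [351, 121, 0], "turn": [0, 0, 12.6], "grip": 0},
    {"dp": [391, 135, 0], "turn": [0, 0, 14], "grip": 0}
  ]
}}

```text
time_s: 9.85
position: [0.4946, 0.0886, 0.1787]
tcp_rot: [[-0.012, 1.0, -0.004], [1.0, 0.012, 0.0], [0.0, -0.004, -1.0]]
force: [0.5, -0.5, -1.8]
opening: 0.132
```

Emit:
{"api": "jog_arm", "payload": {
  "rows": [
    {"dp": [0, 0, 15], "turn": [2, 0, 0], "grip": 0},
    {"dp": [0, 0, 35], "turn": [5, 0, 0], "grip": 0},
    {"dp": [0, 0, 40], "turn": [5, 0, 0], "grip": 0},
    {"dp": [0, 0, 40], "turn": [5, 0, 0], "grip": 0},
    {"dp": [0, 0, 40], "turn": [5, 0, 0], "grip": 0}
  ]
}}

```text
time_s: 10.35
position: [0.4953, 0.0867, 0.1402]
tcp_rot: [[-0.012, 0.996, -0.088], [1.0, 0.012, -0.001], [0.0, -0.088, -0.996]]
force: [0.6, -0.4, -0.7]
opening: 0.132
```

```bash
cat >> h.py <<'E'
BAY=np.array([.5606,.0884,.080]); yw=np.radians(.75)
BR=np.array([[np.cos(yw),-np.sin(yw),0],[np.sin(yw),np.cos(yw),0],[0,0,1]])
def rep():
    s=bot.read_state(); T=s['position'];R=s['tcp_rot']
    b=lambda v:((T+R@(np.array(v)/1000)-BAY)@BR*1000).round(1)
    print('t',s['time_s'],'F',s['force'].round(1),'M',s['moment'].round(2),'op',round(s['opening'],3))
    print(' TCP',b([0,0,0]),'tongue',b([0,92,15.6]),'TL',b([58,92,15.6]),'TR',b([-58,92,15.6]),'front',b([0,-32,15.6]))
    A=BR.T@R; print(' pitch',np.degrees(-np.arcsin(A[2,1])).round(2),'roll',np.degrees(np.arcsin(A[2,0])).round(2),'yaw',np.degrees(np.arctan2(A[1,1],A[0,1])).round(2))
E
python3 - <<'E'
from h import *
rep(); cap('wrist','w7'); cap('side','s7')
o=cv2.imread('pics/s7.png'); cv2.imwrite('pics/s7c.png',cv2.resize(o[180:330,150:350],None,fx=4,fy=4))
E
```

```text
t 10.35 F [ 0.6 -0.4 -0.7] M [-0.02 -0.1   0.04] op 0.132
 TCP [-65.3  -0.8  60.2] tongue [25.  -0.9 36.5] TL [25.  57.1 36.6] TR [ 25.  -58.9  36.5] front [-98.5  -0.8  47.5]
 pitch 5.06 roll 0.01 yaw -0.03
```

View pics/w7.png

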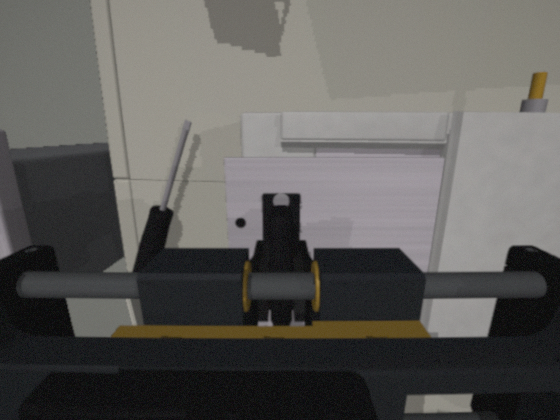

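View pics/s7c.png

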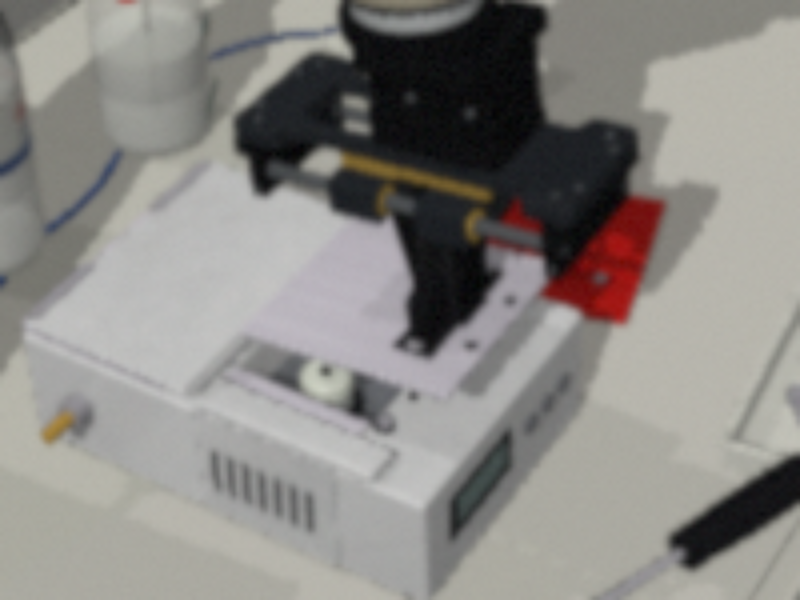

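Run:
```python
from h import *
p,d,ci=load('w7'); o=cv2.imread('pics/w7.png'); o=np.clip(o*1.3,0,255).astype(np.uint8); cv2.imwrite('pics/w7c.png',cv2.resize(o[100:200,215:475],None,fx=3,fy=3,interpolation=cv2.INTER_CUBIC))
P=cloud(ci,d); Q=(P-BAY)@BR*1000
for u in (300,350,400): print(u,[(v,Q[v,u].round(1).tolist()) for v in range(128,162,3)])
for v in (125,130): print(v,[(u,Q[v,u].round(1).tolist()) for u in range(436,480,4)])
```

```text
300 [(128, [-56.5, 73.9, 6.6]), (131, [-56.4, 72.0, 7.8]), (134, [-56.4, 70.0, 7.1]), (137, [-56.4, 68.0, 6.9]), (140, [-56.4, 66.0, 5.7]), (143, [-56.4, 64.0, 6.2]), (146, [-56.4, 61.9, 4.5]), (149, [-56.4, 59.5, -0.3]), (152, [-56.4, 57.4, 0.1]), (155, [-56.3, 55.4, 1.3]), (158, [-55.2, 57.7, 48.7]), (161, [-55.2, 56.0, 48.1])]
350 [(128, [-23.2, 74.0, 7.5]), (131, [-23.2, 72.0, 8.0]), (134, [-22.7, 70.1, 5.7]), (137, [-22.7, 68.1, 6.1]), (140, [-22.6, 66.2, 6.5]), (143, [-22.4, 64.2, 6.0]), (146, [-22.1, 62.1, 4.4]), (149, [-21.4, 59.8, 0.5]), (152, [-21.2, 57.7, 0.1]), (155, [-21.2, 55.7, 0.9]), (158, [-27.5, 57.7, 45.4]), (161, [-27.3, 55.9, 44.4])]
400 [(128, [9.6, 74.1, 6.4]), (131, [9.8, 72.2, 6.3]), (134, [9.9, 70.3, 6.8]), (137, [10.0, 68.3, 7.0]), (140, [10.6, 66.4, 5.8]), (143, [10.7, 64.4, 6.2]), (146, [11.1, 62.4, 5.5]), (149, [12.8, 60.1, 0.5]), (152, [13.3, 58.0, -0.3]), (155, [13.0, 56.1, 1.3]), (158, [0.5, 57.7, 42.4]), (161, [0.4, 56.1, 43.4])]
125 [(436, [32.5, 76.2, 6.6]), (440, [35.1, 76.2, 6.3]), (444, [37.3, 76.2, 7.2]), (448, [42.8, 76.3, 0.5]), (452, [38.4, 76.1, 15.7]), (456, [41.4, 76.1, 14.7]), (460, [45.7, 76.2, 10.8]), (464, [47.9, 76.2, 11.3]), (468, [51.0, 76.2, 10.0]), (472, [53.1, 76.3, 10.8]), (476, [55.8, 76.3, 10.3])]
130 [(436, [32.8, 73.0, 6.8]), (440, [35.0, 73.0, 7.6]), (444, [37.3, 73.0, 8.1]), (448, [43.4, 73.1, 0.4]), (452, [39.7, 73.1, 13.9]), (456, [42.1, 73.1, 14.1]), (460, [46.6, 73.1, 10.0]), (464, [48.6, 73.1, 11.0]), (468, [51.5, 73.2, 10.0]), (472, [53.5, 73.2, 10.9]), (476, [55.9, 73.2, 11.2])]
```

View pics/w7c.png

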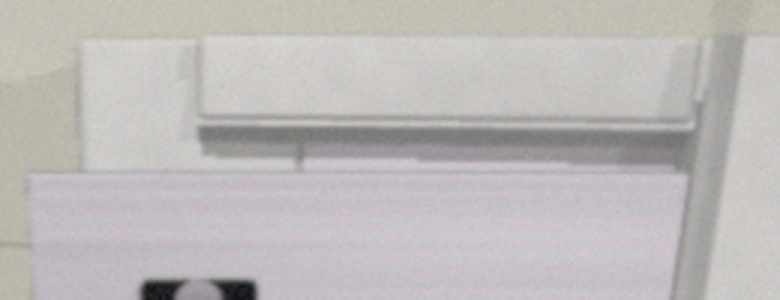

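Emit:
{"api": "jog_arm", "payload": {
  "rows": [
    {"dp": [0.5, 0.9, 10], "turn": [0, 0, 0], "grip": 0},
    {"dp": [0.5, 1.8, 20], "turn": [0, 0, 0], "grip": 0},
    {"dp": [0.5, 2.5, 28], "turn": [0, 0, 0], "grip": 0},
    {"dp": [0.5, 2.8, 32], "turn": [0, 0, 0], "grip": 0},
    {"dp": [0.5, 2.8, 32], "turn": [0, 0, 0], "grip": 0}
  ]
}}

```text
time_s: 10.95
position: [0.4953, 0.0875, 0.1075]
tcp_rot: [[-0.013, 0.996, -0.089], [1.0, 0.013, -0.001], [0.0, -0.089, -0.996]]
force: [-0.0, -0.2, -0.5]
opening: 0.134
```

Run:
```python
from h import *
rep(); p,d,ci=cap('wrist','w8'); cap('side','s8')
a=cv2.imread('pics/s8.png')[180:330,150:350]; b=cv2.imread('pics/w8.png')[90:240,210:470]
cv2.imwrite('pics/c8.png',np.vstack([cv2.resize(a,(400,300)),cv2.resize(b,(520,300))[:, :400]]) if 0 else cv2.resize(b,(780,450),interpolation=cv2.INTER_CUBIC))
cv2.imwrite('pics/s8c.png',cv2.resize(a,(800,600),interpolation=cv2.INTER_CUBIC))
```

```text
t 10.95 F [-0.  -0.2 -0.5] M [-0.04 -0.13  0.06] op 0.134
 TCP [-65.3  -0.   27.5] tongue [25.  -0.   3.7] TL [25.  58.   3.8] TR [ 25.  -58.    3.7] front [-98.5  -0.   14.8]
 pitch 5.12 roll 0.01 yaw 0.01
```

View pics/c8.png

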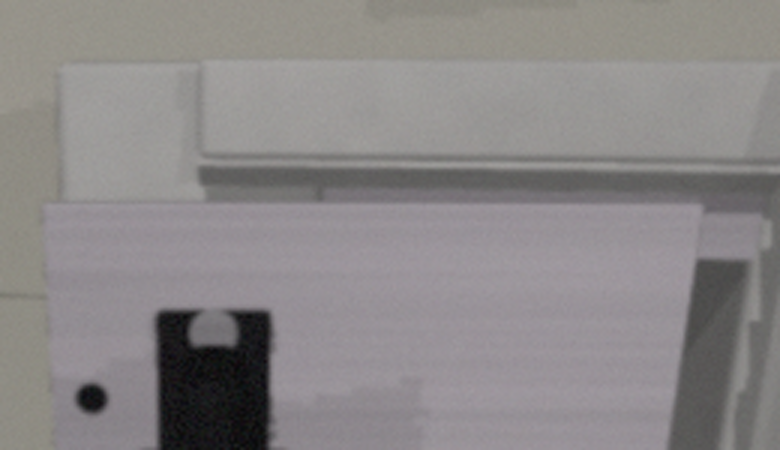

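View pics/s8c.png

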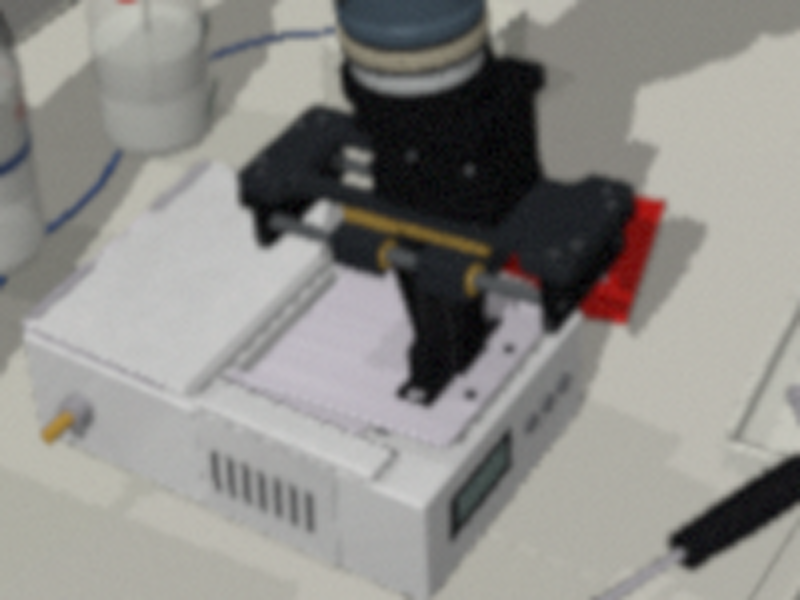

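The rear edge is short of the lip with a visible gap, and the cover is between the cheeks. I lower it gently until the rear edge touches the rails.

Emit:
{"api": "jog_arm", "payload": {
  "rows": [
    {"dp": [0, 0.1, 1.5], "turn": [0, 0, 0], "grip": 0},
    {"dp": [0, 0.2, 2.7], "turn": [0, 0, 0], "grip": 0},
    {"dp": [0, 0.2, 2.7], "turn": [0, 0, 0], "grip": 0},
    {"dp": [0, 0.2, 2.7], "turn": [0, 0, 0], "grip": 0}
  ]
}}

```text
time_s: 11.45
position: [0.496, 0.0875, 0.1058]
tcp_rot: [[-0.013, 0.996, -0.087], [1.0, 0.013, -0.001], [0.0, -0.087, -0.996]]
force: [-0.2, -0.4, -1.6]
opening: 0.135
```

```bash
python3 -c "
from h import *
rep()"
```

```text
t 11.45 F [-0.2 -0.4 -1.6] M [-0.04 -0.1  -0.01] op 0.135
 TCP [-64.6  -0.   25.8] tongue [25.7 -0.   2.3] TL [25.7 58.   2.3] TR [ 25.7 -58.    2.3] front [-97.8  -0.   13.1]
 pitch 4.99 roll 0.0 yaw 0.01
```

Emit:
{"api": "jog_arm", "payload": {
  "rows": [
    {"dp": [0, 0.1, 1], "turn": [0, 0, 0], "grip": 0},
    {"dp": [0, 0.2, 2], "turn": [0, 0, 0], "grip": 0},
    {"dp": [0, 0.2, 2], "turn": [0, 0, 0], "grip": 0}
  ]
}}

```text
time_s: 11.75
position: [0.496, 0.0875, 0.1036]
tcp_rot: [[-0.013, 0.996, -0.087], [1.0, 0.013, -0.001], [0.0, -0.087, -0.996]]
force: [-0.2, -0.9, -2.0]
opening: 0.136
```

```bash
python3 -c "
from h import *
rep()"
```

```text
t 11.75 F [-0.2 -0.9 -2. ] M [ 0.01 -0.1   0.05] op 0.136
 TCP [-64.6  -0.1  23.6] tongue [25.6 -0.1  0.1] TL [25.6 57.9  0.1] TR [ 25.6 -58.1   0. ] front [-97.9  -0.1  10.9]
 pitch 5.0 roll 0.0 yaw 0.0
```

Emit:
{"api": "jog_arm", "payload": {
  "rows": [
    {"dp": [0, 0, -0.8], "turn": [0, 0, 0], "grip": 0},
    {"dp": [0, 5, -1.2], "turn": [0, 0, 0], "grip": 0},
    {"dp": [0, 10, -1.7], "turn": [0, 0, 0], "grip": 0},
    {"dp": [0, 15, -2.1], "turn": [0, 0, 0], "grip": 0},
    {"dp": [0, 20, -2.5], "turn": [0, 0, 0], "grip": 0},
    {"dp": [0, 20, -2.5], "turn": [0, 0, 0], "grip": 0}
  ]
}}

```text
time_s: 12.35
position: [0.5175, 0.0877, 0.1045]
tcp_rot: [[-0.013, 0.996, -0.085], [1.0, 0.013, -0.001], [-0.0, -0.085, -0.996]]
force: [-0.0, 0.0, -1.0]
opening: 0.136
```

Run:
```python
from h import *
rep(); p,d,ci=cap('wrist','w9'); cap('side','s9')
cv2.imwrite('pics/c9.png',cv2.resize(cv2.imread('pics/w9.png')[70:240,210:490],(780,474),interpolation=cv2.INTER_CUBIC))
```

```text
t 12.35 F [-0.  0. -1.] M [ 0.03 -0.16  0.02] op 0.136
 TCP [-43.1  -0.2  24.5] tongue [47.2 -0.2  1.1] TL [47.2 57.8  1.1] TR [ 47.2 -58.2   1.1] front [-76.3  -0.2  11.7]
 pitch 4.9 roll -0.01 yaw 0.0
```

View pics/c9.png

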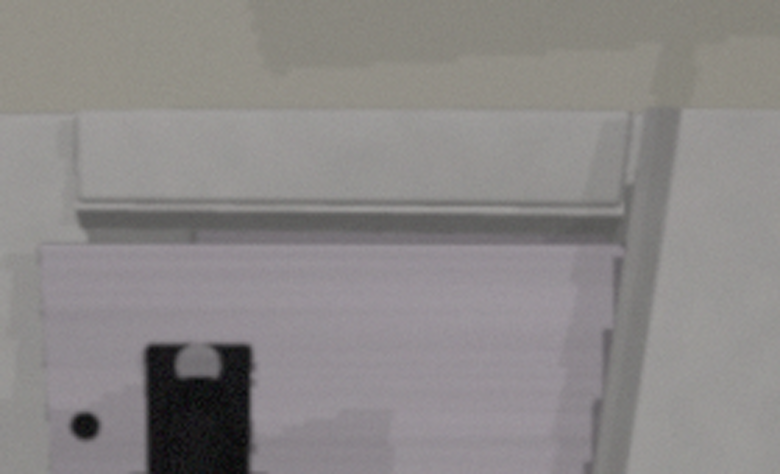

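Run:
```python
from h import *
p,d,ci=load('w9'); Q=(cloud(ci,d)-BAY)@BR*1000
for v in (180,210): print(v,[(u,Q[v,u].round(1).tolist(),int(p[v,u].sum())) for u in range(412,460,3)])
p,d,ci=load('s9'); a=cv2.imread('pics/s9.png')[180:330,150:350]; cv2.imwrite('pics/s9c.png',cv2.resize(a,(800,600),interpolation=cv2.INTER_CUBIC))
```

```text
180 [(412, [30.8, 46.1, 6.6], 448), (415, [32.3, 46.2, 7.1], 444), (418, [34.3, 46.0, 6.0], 423), (421, [35.9, 46.1, 6.3], 414), (424, [37.5, 46.2, 6.6], 419), (427, [39.4, 46.1, 5.8], 425), (430, [41.2, 46.1, 5.7], 363), (433, [39.1, 47.5, 14.3], 380), (436, [39.8, 47.9, 16.4], 369), (439, [43.0, 47.3, 12.8], 363), (442, [45.1, 47.2, 11.6], 376), (445, [47.2, 47.0, 10.5], 462), (448, [48.1, 47.3, 12.0], 459), (451, [50.6, 47.0, 10.2], 457), (454, [52.3, 47.0, 9.9], 454), (457, [53.7, 47.1, 10.4], 451)]
210 [(412, [32.8, 28.5, 6.9], 413), (415, [35.1, 28.0, 5.2], 411), (418, [36.8, 28.1, 5.4], 399), (421, [38.9, 27.9, 4.4], 409), (424, [40.0, 28.3, 5.9], 411), (427, [38.2, 30.6, 14.3], 363), (430, [-29.9, 73.5, 175.1], 380), (433, [41.6, 30.6, 13.9], 372), (436, [43.8, 30.3, 12.6], 365), (439, [46.9, 29.5, 9.5], 411), (442, [47.6, 30.1, 11.5], 448), (445, [49.7, 29.9, 10.6], 461), (448, [52.0, 29.6, 9.3], 453), (451, [52.7, 30.1, 11.2], 452), (454, [55.1, 29.8, 9.8], 449), (457, [56.6, 29.9, 10.1], 450)]
```

View pics/s9c.png

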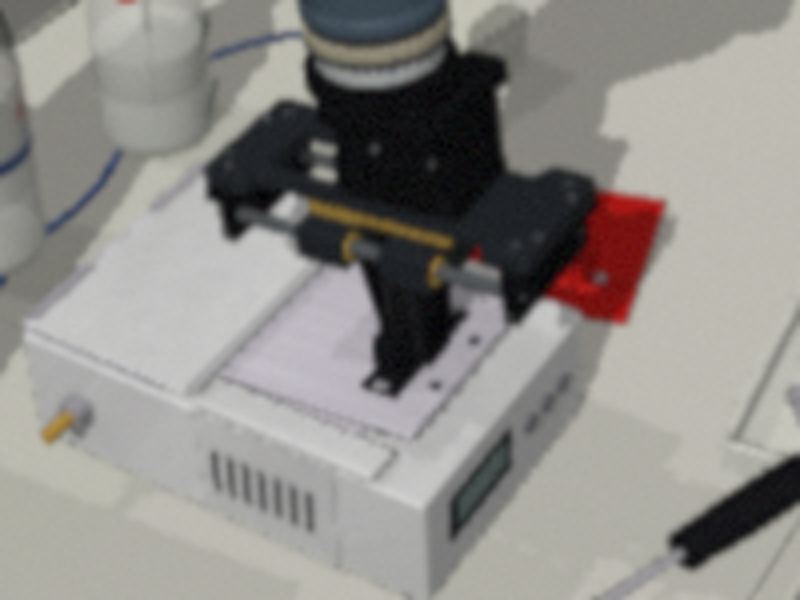

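The sheet now runs under the lip, and the drip cover is still at 10.5 mm. I slide on to about x = +60.

Emit:
{"api": "jog_arm", "payload": {
  "rows": [
    {"dp": [0, 4, -0.3], "turn": [0, 0, 0], "grip": 0},
    {"dp": [0, 8, -0.5], "turn": [0, 0, 0], "grip": 0},
    {"dp": [0, 11, -0.7], "turn": [0, 0, 0], "grip": 0},
    {"dp": [0, 13.5, -0.9], "turn": [0, 0, 0], "grip": 0},
    {"dp": [0, 13.5, -0.9], "turn": [0, 0, 0], "grip": 0}
  ]
}}

```text
time_s: 12.95
position: [0.5302, 0.0879, 0.1042]
tcp_rot: [[-0.013, 0.996, -0.086], [1.0, 0.013, -0.001], [-0.0, -0.086, -0.996]]
force: [-1.3, 1.0, -1.4]
opening: 0.133
```

Run:
```python
from h import *
rep()
```

```text
t 12.95 F [-1.3  1.  -1.4] M [ 0.04 -0.14  0.04] op 0.133
 TCP [-30.4  -0.1  24.2] tongue [59.9 -0.1  0.7] TL [59.9 57.9  0.7] TR [ 59.9 -58.1   0.7] front [-63.6  -0.1  11.4]
 pitch 4.96 roll -0.0 yaw 0.0
```

Emit:
{"api": "jog_arm", "payload": {
  "rows": [
    {"dp": [0, 0, 1.5], "turn": [-1, 0, 0], "grip": 0},
    {"dp": [0, 0, 3], "turn": [-2, 0, 0], "grip": 0},
    {"dp": [0, 0, 4.8], "turn": [-3, 0, 0], "grip": 0},
    {"dp": [0, 0.2, 6.5], "turn": [-4, 0, 0], "grip": 0},
    {"dp": [0, 0.2, 8.2], "turn": [-5, 0, 0], "grip": 0},
    {"dp": [0, 0.2, 8.2], "turn": [-5, 0, 0], "grip": 0},
    {"dp": [0, 0.2, 8.2], "turn": [-5, 0, 0], "grip": 0}
  ]
}}

```text
time_s: 13.65
position: [0.5283, 0.0879, 0.0965]
tcp_rot: [[-0.013, 1.0, -0.0], [1.0, 0.013, -0.0], [-0.0, -0.0, -1.0]]
force: [-2.6, -1.6, 6.3]
opening: 0.134
```

Run:
```python
from h import *
rep()
```

```text
t 13.65 F [-2.6 -1.6  6.3] M [-0.05  0.53  0.03] op 0.134
 TCP [-32.3  -0.   16.5] tongue [59.7 -0.   0.8] TL [59.7 58.   0.8] TR [ 59.7 -58.    0.8] front [-64.3  -0.    0.9]
 pitch 0.02 roll -0.0 yaw 0.01
```

Emit:
{"api": "jog_arm", "payload": {
  "rows": [
    {"dp": [0, 1, 1], "turn": [0, 0, 0], "grip": 0},
    {"dp": [0, 1, 2], "turn": [0, 0, 0], "grip": 0},
    {"dp": [0, 1, 2.5], "turn": [0, 0, 0], "grip": 0},
    {"dp": [0, 1, 2.5], "turn": [0, 0, 0], "grip": 0}
  ]
}}

```text
time_s: 14.05
position: [0.5283, 0.088, 0.0955]
tcp_rot: [[-0.014, 1.0, -0.002], [1.0, 0.014, -0.0], [-0.0, -0.002, -1.0]]
force: [-6.8, -0.4, 19.5]
opening: 0.136
```

Run:
```python
from h import *
rep()
p,d,ci=cap('wrist','w10'); cap('side','s10')
cv2.imwrite('pics/c10.png',cv2.resize(cv2.imread('pics/w10.png')[50:240,190:500],(780,478),interpolation=cv2.INTER_CUBIC))
a=cv2.imread('pics/s10.png')[180:330,150:350]; cv2.imwrite('pics/s10c.png',cv2.resize(a,(800,600),interpolation=cv2.INTER_CUBIC))
Q=(cloud(ci,d)-BAY)@BR*1000
def med(x0,x1,y0,y1,zmax=30):
    k=(Q[...,0]>x0)&(Q[...,0]<x1)&(Q[...,1]>y0)&(Q[...,1]<y1)&(abs(Q[...,2])<zmax)&(d>0); return k.sum(),np.median(Q[...,2][k]).round(2) if k.any() else None
print('sheet rear',med(15,35,20,55),'front',med(-60,-45,38,56),'mid',med(-15,5,25,56),'drip',med(50,90,20,70),med(95,130,20,70),'cheek',med(-40,20,66,76),'ledge',med(-95,-75,-20,50))
```

```text
t 14.05 F [-6.8 -0.4 19.5] M [-0.16  1.08  0.03] op 0.136
 TCP [-32.3   0.   15.5] tongue [59.7  0.1 -0.2] TL [59.6 58.1 -0.2] TR [ 59.7 -57.9  -0.2] front [-64.3  -0.    0. ]
 pitch 0.11 roll -0.01 yaw 0.04
sheet rear (np.int64(2038), np.float64(4.02)) front (np.int64(826), np.float64(4.03)) mid (np.int64(1855), np.float64(4.1)) drip (np.int64(6334), np.float64(10.44)) (np.int64(4372), np.float64(10.51)) cheek (np.int64(2125), np.float64(7.0)) ledge (np.int64(2485), np.float64(-0.03))
```

View pics/c10.png

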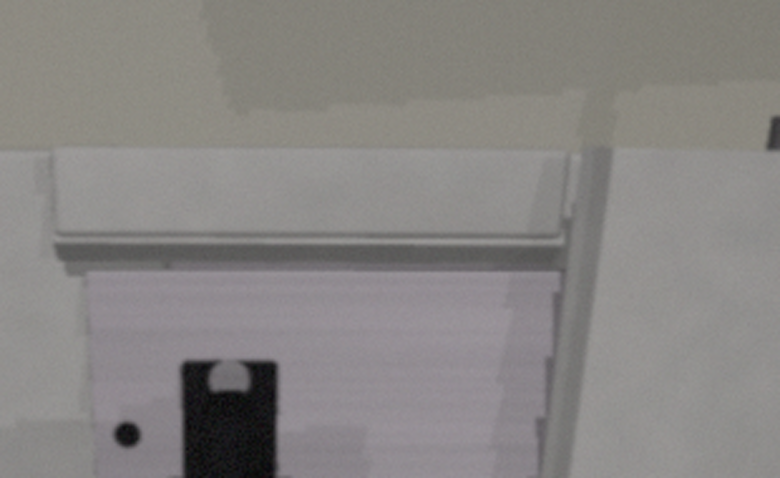

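View pics/s10c.png

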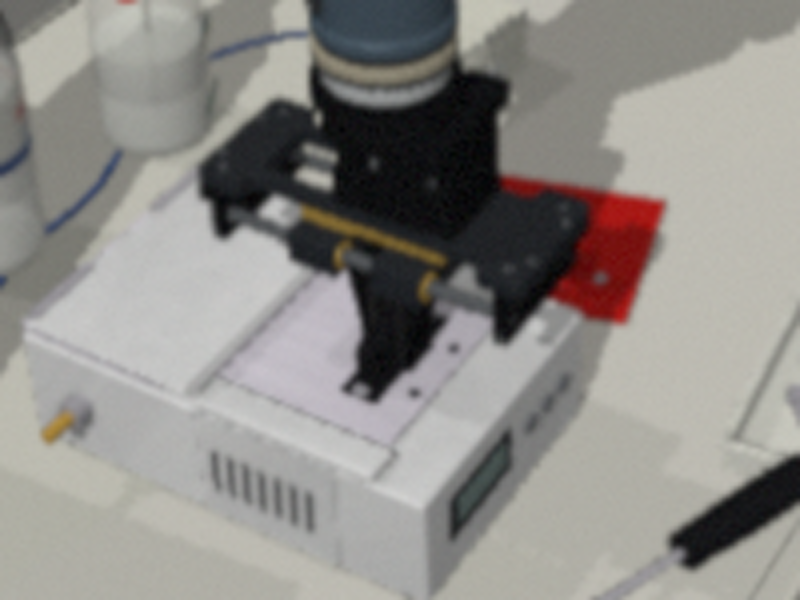

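Run:
```python
from h import *
p,d,ci=load('w10'); g=p.astype(int); t=g[:,:,2]-(g[:,:,0]+g[:,:,1])/2
for r in (175,190,205,225):
    row=t[r,205:250]; ker=np.convolve(row,np.ones(3)/3,'same'); u=205+np.argmax(np.diff(ker)[2:-2])+2.5
    print(r,u,((plane(ci,[(u,r)],.084)-BAY)@BR*1000).round(1))
for c in (260,330,380): 
    col=np.convolve(t[145:170,c],np.ones(3)/3,'same'); v=145+np.argmax(np.diff(col)[2:-2])+2.5; print(c,v,((plane(ci,[(c,v)],.084)-BAY)@BR*1000).round(1))
```

```text
175 225.5 [[-63.2  49.    4. ]]
190 224.5 [[-64.2  40.3   4. ]]
205 226.5 [[-63.5  31.5   4. ]]
225 239.5 [[-56.4  19.2   4. ]]
260 153.5 [[-43.5  60.9   4. ]]
330 153.5 [[-4.7 61.   4. ]]
380 155.5 [[23.2 60.   4. ]]
```

Emit:
{"api": "jog_arm", "payload": {
  "rows": [
    {"dp": [0, 0, -1], "turn": [0, 0, 0], "grip": 0},
    {"dp": [0, 1, -1], "turn": [0, 0, 0], "grip": 0},
    {"dp": [0, 1.7, -1], "turn": [0, 0, 0], "grip": 0},
    {"dp": [0, 1.7, 0], "turn": [0, 0, 0], "grip": 0},
    {"dp": [0, 1.7, 0.5], "turn": [0, 0, 0], "grip": 0},
    {"dp": [0, 1.7, 0.5], "turn": [0, 0, 0], "grip": 0}
  ]
}}

```text
time_s: 14.75
position: [0.5283, 0.088, 0.0955]
tcp_rot: [[-0.014, 1.0, -0.005], [1.0, 0.014, -0.0], [-0.0, -0.005, -1.0]]
force: [-11.3, -1.6, 26.2]
opening: 0.135
```

Run:
```python
from h import *
rep()
p,d,ci=cap('wrist','w11')
Q=(cloud(ci,d)-BAY)@BR*1000
def med(x0,x1,y0,y1,zmax=30):
    k=(Q[...,0]>x0)&(Q[...,0]<x1)&(Q[...,1]>y0)&(Q[...,1]<y1)&(abs(Q[...,2])<zmax)&(d>0); return k.sum(),np.median(Q[...,2][k]).round(2) if k.any() else None
print('sheet rear',med(15,35,20,55),'front',med(-60,-45,38,56),'mid',med(-15,5,25,56),'drip',med(50,70,20,70),med(95,130,20,70),'cheek',med(-40,20,66,76),'ledge',med(-95,-75,-20,50))
p,d,ci=cap('top','t11')
g=load('top0')[0]; print(cv2.absdiff(p,g)[130:185,280:345].mean(), cv2.absdiff(p,g)[255:290,372:445].mean())
cv2.imwrite('pics/t11.png',cv2.cvtColor(p,cv2.COLOR_RGB2BGR))
```

```text
t 14.75 F [-11.3  -1.6  26.2] M [-0.21  1.56 -0.02] op 0.135
 TCP [-32.3   0.   15.5] tongue [59.6  0.1 -0.6] TL [59.6 58.1 -0.6] TR [ 59.7 -57.9  -0.5] front [-64.4  -0.    0.1]
 pitch 0.3 roll -0.02 yaw 0.05
sheet rear (np.int64(2054), np.float64(4.07)) front (np.int64(824), np.float64(4.06)) mid (np.int64(1860), np.float64(4.09)) drip (np.int64(3225), np.float64(10.43)) (np.int64(4333), np.float64(10.51)) cheek (np.int64(2122), np.float64(6.98)) ledge (np.int64(2485), np.float64(0.02))
22.262937062937063 25.22139595564253
```

View pics/t11.png

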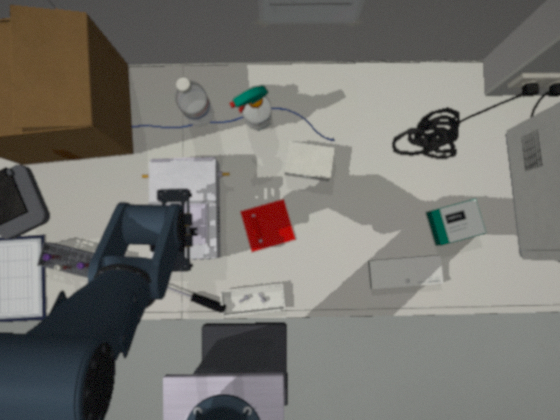

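The cover is flat (4.0–4.1 mm front and rear) and the drip cover is down. The forward nudge was held by friction, so I'll ease the press briefly so it slides in a little further, then press again.

Emit:
{"api": "jog_arm", "payload": {
  "rows": [
    {"dp": [0, -0.5, -2], "turn": [0, 0, 0], "grip": 0},
    {"dp": [0, -0.5, -3], "turn": [0, 0, 0], "grip": 0},
    {"dp": [0, -0.5, -3], "turn": [0, 0, 0], "grip": 0}
  ]
}}

```text
time_s: 15.15
position: [0.5284, 0.088, 0.0963]
tcp_rot: [[-0.014, 1.0, -0.005], [1.0, 0.014, -0.0], [-0.0, -0.005, -1.0]]
force: [-5.2, -1.2, 6.1]
opening: 0.132
```

```bash
python3 -c "
from h import *
rep()"
```

```text
t 15.15 F [-5.2 -1.2  6.1] M [-0.15  0.95  0.06] op 0.132
 TCP [-32.2   0.   16.3] tongue [59.7  0.1  0.2] TL [59.7 58.1  0.2] TR [ 59.8 -57.9   0.2] front [-64.3  -0.    0.8]
 pitch 0.28 roll -0.0 yaw 0.03
```

Emit:
{"api": "jog_arm", "payload": {
  "rows": [
    {"dp": [0, 0.7, -0.5], "turn": [0, 0, 0], "grip": 0},
    {"dp": [0, 1.5, -0.5], "turn": [0, 0, 0], "grip": 0},
    {"dp": [0, 1.5, -0.5], "turn": [0, 0, 0], "grip": 0}
  ]
}}

```text
time_s: 15.45
position: [0.5293, 0.0881, 0.0964]
tcp_rot: [[-0.014, 1.0, -0.007], [1.0, 0.014, -0.0], [0.0, -0.007, -1.0]]
force: [-5.2, -0.3, 6.5]
opening: 0.139
```

```bash
python3 -c "
from h import *
rep()"
```

```text
t 15.45 F [-5.2 -0.3  6.5] M [-0.13  1.09  0.03] op 0.139
 TCP [-31.3   0.1  16.4] tongue [60.6  0.1  0.2] TL [60.6 58.1  0.2] TR [ 60.7 -57.9   0.2] front [-63.4   0.1   1. ]
 pitch 0.38 roll 0.0 yaw 0.03
```

It slid 0.9 mm at constant force, so that was friction and not the stop. Now I level it and press down again.

Emit:
{"api": "jog_arm", "payload": {
  "rows": [
    {"dp": [0, 0, 1], "turn": [-0.3, 0, 0], "grip": 0},
    {"dp": [0, 0, 2.5], "turn": [-0.5, 0, 0], "grip": 0},
    {"dp": [0, 0, 3.5], "turn": [-0.5, 0, 0], "grip": 0},
    {"dp": [0, 0, 3.5], "turn": [-0.5, 0, 0], "grip": 0},
    {"dp": [0, 0, 3.5], "turn": [-0.5, 0, 0], "grip": 0},
    {"dp": [0, 0, 3.5], "turn": [-0.5, 0, 0], "grip": 0}
  ]
}}

```text
time_s: 16.05
position: [0.5294, 0.0881, 0.0955]
tcp_rot: [[-0.014, 1.0, 0.003], [1.0, 0.014, -0.0], [-0.0, 0.003, -1.0]]
force: [-9.8, -0.5, 24.9]
opening: 0.139
```

Run:
```python
from h import *
rep()
p,d,ci=cap('wrist','w12')
Q=(cloud(ci,d)-BAY)@BR*1000
def med(x0,x1,y0,y1,zmax=30):
    k=(Q[...,0]>x0)&(Q[...,0]<x1)&(Q[...,1]>y0)&(Q[...,1]<y1)&(abs(Q[...,2])<zmax)&(d>0); return k.sum(),np.median(Q[...,2][k]).round(2) if k.any() else None
print('sheet rear',med(15,35,20,55),'front',med(-60,-45,38,56),'mid',med(-15,5,25,56),'drip',med(50,70,20,70),med(95,130,20,70),'cheek',med(-40,20,66,76),'ledge',med(-95,-75,-20,50))
rep()
```

```text
t 16.05 F [-9.8 -0.5 24.9] M [-0.13  1.84  0.03] op 0.139
 TCP [-31.2   0.1  15.5] tongue [60.8  0.2  0.2] TL [60.8 58.2  0.2] TR [ 60.9 -57.8   0.2] front [-63.2   0.1  -0.2]
 pitch -0.19 roll -0.01 yaw 0.05
sheet rear (np.int64(2040), np.float64(4.05)) front (np.int64(838), np.float64(4.01)) mid (np.int64(1865), np.float64(4.07)) drip (np.int64(3191), np.float64(10.45)) (np.int64(4590), np.float64(10.51)) cheek (np.int64(2118), np.float64(6.97)) ledge (np.int64(2484), np.float64(0.04))
t 16.1 F [-9.5 -0.8 25.4] M [-0.17  1.86  0.  ] op 0.135
 TCP [-31.2   0.1  15.5] tongue [60.9  0.2  0.3] TL [60.8 58.2  0.2] TR [ 60.9 -57.8   0.3] front [-63.1   0.1  -0.2]
 pitch -0.2 roll -0.01 yaw 0.05
```

View pics/w12.png

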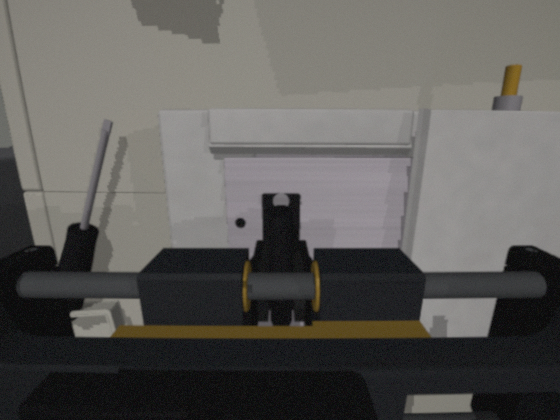

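The wrist view shows the cover flat between the cheeks, with its left edge along row 157 and its rear edge hidden under the lip near column 408. The grip is still held. I hand in while pressing.

```bash
python3 -c "
from h import *
print(bot.hand_in()); rep()"
```

```text
the job is handed in; nothing more can be done
None
the job is handed in; nothing more can be done
```

The job is handed in at about 16 s of the 54 s allowed. Both cartridges are home, and the bay cover is tucked in and still held pressed flat. No verdict was reported.

- **Cartridges:** I pushed both home with one press until the hard stop, at about 36 N. Afterwards both tops measured 77 mm above the bench, which is 3 mm below the seat.
- **Fitting the cover:** I picked up the pale cover by its black grip, slid its rear edge under the lip tilted 5° nose-down, then levelled and pressed it.
- **Last checks:**
  - The rear edge is at about x = +60.8 mm, y = +0.2 mm in the bay.
  - The sheet top is 4.0–4.1 mm above the seat at front and rear, so it lies flat.
  - Tilt is about 0.2° and yaw 0.05°.
  - The press force is about 25 N, with the grip closed on the bar.
  - The drip cover reads 10.45 mm, the same as at rest.
- **What disagreed:**
  - The first forward nudge did not move the cover, because friction held it. Easing the press let it slide about 1 mm further in.
  - A rough side-camera estimate put the cartridges about 5 mm nearer the robot than the wrist camera did. I used the wrist values, which agreed with the pins and the lip.
- **Not measured directly:** The pin depths are inferred from the sheet lying flat on its seat. I checked the bystanders only by eye in the top view, where they had not moved.

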